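# Read and tray the blanks from a leaning stack chute

## Task

Work through the T-shaped blanks in the leaning chute, three or four: each time draw the lowest one straight out by its tail while those above stay in the chute, and hold it before the reader's window at the reading point, showing it first its left cheek, then its right cheek, each held still for two seconds. Then lay it flat, right way up, about the middle of a tray, each blank in a tray of its own, and leave the trays upright and the chute empty.

Things in the scene. Friction and masses are not known exactly. Their poses are not given: they have to be found in the camera images.
- chute: Fixed stack chute leaning back 40 deg; walls 118 mm up the lean, 49 mm wide outside, closed on top; foot reaches 145 mm behind the origin. Heads of the blanks lie inside, tails stick out of a 24 mm slot between two front posts, up towards the robot. Origin: on the bench below the floor's front; x level, into the chute. Slick inside: once the lowest is out, those above slide down.
- chute_gate (a point): On the chute floor, mid-width, at the rear faces of the front posts, 85 mm above the bench; floor and posts reach 6 mm further out, below the tails it is open. x runs into the chute 40 deg below level, z up the stack 40 deg back from vertical. The posts end 27 mm up z, so only the lowest blank comes out, along -x. Blank centres lie at x = -1.5 mm; lowest at z = 12, then every 24 mm.
- reader: Fixed code reader: grey box 64x52x50 mm on a round post over a 90x75 mm foot, top at 145 mm height. Origin: on the bench below the post. Its black front with a round glass window looks along its -x axis.
- reader_mark (a point): Reading point: 50 mm in front of the centre of the reader's window, 120 mm above the bench; axes as the reader's (x towards the window, z up). Here the faces of a blank are shown, facing the window.
- blank1_center (a point): T-shaped aluminium blank 1, counted from the bottom of a full stack; 90 g. Tail 36 long, 20 wide, 16 thick; head 28 long, 36 wide, 24 thick; undersides flush; 64 mm long. Point half-way along, 12 mm above the underside. x from tail (end -32 mm) to head (shoulders +4, end +32), z out of the top, y left. In the chute x points 40 deg down, the tail is 27 mm out. Blank 4 may be absent.
- blank1_left (a point): Centre of the left cheek (+y side of the head) of blank 1, with a small dark code patch; offset (18, 18, 0) mm from the centre point, blank's axes.
- blank1_right (a point): Centre of the right cheek (-y side of the head) of blank 1; offset (18, -18, 0) mm from the centre point, blank's axes.
- blank2_center (a point): T-shaped aluminium blank 2, counted from the bottom of a full stack; 90 g. Tail 36 long, 20 wide, 16 thick; head 28 long, 36 wide, 24 thick; undersides flush; 64 mm long. Point half-way along, 12 mm above the underside. x from tail (end -32 mm) to head (shoulders +4, end +32), z out of the top, y left. In the chute x points 40 deg down, the tail is 27 mm out. Blank 4 may be absent.
- blank2_left (a point): Centre of the left cheek (+y side of the head) of blank 2, with a small dark code patch; offset (18, 18, 0) mm from the centre point, blank's axes.
- blank2_right (a point): Centre of the right cheek (-y side of the head) of blank 2; offset (18, -18, 0) mm from the centre point, blank's axes.
- blank3_center (a point): T-shaped aluminium blank 3, counted from the bottom of a full stack; 90 g. Tail 36 long, 20 wide, 16 thick; head 28 long, 36 wide, 24 thick; undersides flush; 64 mm long. Point half-way along, 12 mm above the underside. x from tail (end -32 mm) to head (shoulders +4, end +32), z out of the top, y left. In the chute x points 40 deg down, the tail is 27 mm out. Blank 4 may be absent.
- blank3_left (a point): Centre of the left cheek (+y side of the head) of blank 3, with a small dark code patch; offset (18, 18, 0) mm from the centre point, blank's axes.
- blank3_right (a point): Centre of the right cheek (-y side of the head) of blank 3; offset (18, -18, 0) mm from the centre point, blank's axes.
- blank4_center (a point): T-shaped aluminium blank 4, counted from the bottom of a full stack; 90 g. Tail 36 long, 20 wide, 16 thick; head 28 long, 36 wide, 24 thick; undersides flush; 64 mm long. Point half-way along, 12 mm above the underside. x from tail (end -32 mm) to head (shoulders +4, end +32), z out of the top, y left. In the chute x points 40 deg down, the tail is 27 mm out. Blank 4 may be absent.
- blank4_left (a point): Centre of the left cheek (+y side of the head) of blank 4, with a small dark code patch; offset (18, 18, 0) mm from the centre point, blank's axes.
- blank4_right (a point): Centre of the right cheek (-y side of the head) of blank 4; offset (18, -18, 0) mm from the centre point, blank's axes.
- tray1: Loose shallow steel tray, 110 (its x) x 84 (y) x 14 mm high, walls and floor 4 mm, 150 g. Origin: centre of its underside.
- tray2: Loose shallow steel tray, 110 (its x) x 84 (y) x 14 mm high, walls and floor 4 mm, 150 g. Origin: centre of its underside.
- tray3: Loose shallow steel tray, 110 (its x) x 84 (y) x 14 mm high, walls and floor 4 mm, 150 g. Origin: centre of its underside.
- tray4: Loose shallow steel tray, 110 (its x) x 84 (y) x 14 mm high, walls and floor 4 mm, 150 g. Origin: centre of its underside.

How it is judged:
By the outcome, as a careful person would: the job done as asked, in the order asked, and still so for the second after the job is handed in, with the robot touching nothing.
Of blank4, vial_3 only 1 to 2 are there at a start; the rules pass over those that are not, and their reading is None.
At some moment in a run one of tray1, tray2, tray3, tray4 may be knocked a few centimetres aside while the robot is not near it.
It also fails if it takes over 210 s, if anything falls off the work surface, if the arm or the gripper's body presses on something with over 40 N, if the wrist force passes 120 N, or if a joint passes its speed limit or range.

## Robot

A 6-joint arm with a two-finger parallel gripper is mounted at the origin on the work surface; the furniture and walls round the work are solid. World frame = base frame: x ahead of the robot, y to its left, z up, the work surface at z = 0. Lengths are in m, angles in rad, forces in N, time in s.
With the tool pointing down it reaches from about 0.35 to 0.775 m from the base axis. Payload 7.3 kg.
Tool frame: the origin (TCP) lies on the centre line of the jaws, within the pads' length; the fingertips stand ahead of it and the grasp point (between the pads) lies 11 mm behind it (robot.nose_length is the z of the fingertips in the tool frame, in m); z points along the fingers, y is the line along which they close (so a half turn about z gives the same grasp; the last joint's range is limited). The gripper opens to 92 mm and grips with 3 to 60 N. Pads are 19 mm wide; open, the fingers measure 130 mm over their backs; the gripper's body (75 mm by 190 mm) begins 47 mm behind the grasp point.
Start: joints at [-1.332, 0.342, 1.524, -0, 1.275, -0.146], TCP at [0.197, -0.487, 0.235] pointing down, gripper open.
Joint ranges: [-2.53, 2.53], [-0.77, 2.02], [0.04, 2.7], [-1, 4.14], [0.28, 2.66], [-3.11, 3.11]. Speed limits (rad/s): [2.57, 2.57, 3.14, 3.14, 3.14, 3.14].

## Interface

Orientations are given as [roll, pitch, yaw] about the fixed x, y, z axes, in that order (R = Rz(yaw) Ry(pitch) Rx(roll)).
In Python, from cell import robot, cams gives the robot as it stands. The module is installed in compiled form; this text tells all that it offers.
- The arm moves only by the tool carry_out, never from a script. Its argument "deltas" is a list of rows, each a list of 7 numbers: the shift along the tool's x, y, z in cm, then the turn, a rotation vector about the tool's x, y, z in rad, then the opening, from 0 (shut) to 1 (fully open). A call has exactly 8 rows; each row shifts and turns the commanded pose from where the row before left it, along the tool's axes as they then stand; what a row does not reach is not made up. A row lasts 1/12 s, in which the tool goes at most 41.7 mm and 7.16 degrees, less where a joint would pass 70% of its speed; a pose out of reach is approached as far as the arm can. A call is refused whole if a number of a shift passes 4.17 or a number of a turn 0.125, either way. A call with a gripper value outside its range is refused whole. The fingers move at their own pace and stop on an object; "force" is the grip in N (left out, the last holds). Time passes only in rows, so rows that do not move let the fingers close, or fill a call up. It gives the time, the measured TCP pose, the force, the opening and the grip force at its end, in the units of the state.
- robot.observe(): the state, without advancing time (a new reading comes with each control period).
- cams.read_camera(name): name is "scene" or "top" or "wrist"; returns a dict with "image" (384x512x3 uint8, blue, green, red), "depth" (384x512 float32, m along the optical axis (not along the pixel's ray), 0 where there is no reading), "fx", "fy", "cx", "cy" (pixels), "world_to_cam" (4x4, takes a point from world to camera coordinates). Camera axes: x right, y up, looking along -z (the intrinsics and any distortion apply to the point x, -y, -z); pixel columns grow to the right and rows downward; lengths in m; the calibration is good to about 2 mm. The wrist camera is an equidistant fisheye: a pixel r from the principal point sees the ray r / f radians off the axis. A picture is of the moment at which its call begins.
- robot.hand_in(): hands the job in; it is judged then, once.
The state is a dict: "time": time; "qpos": joint angles; "qvel": joint speeds; "joint_efforts": joint torques, N m; "tool_pos": TCP position; "tool_rot": TCP orientation; "contact_force": force on the tool from outside, world axes, zero at the start; "torque": the same for the moment, N m; "opening": finger opening in m; "grip_force": force on a finger pad.
Only numpy, scipy, OpenCV 4.12 (cv2) and the standard library are available. Lean on these libraries where they do the work, as an engineer would, in place of code of your own. Each camera call takes 0.05 s, during which the arm holds its last target. There are 200 camera calls.

## Working session

There is one attempt and no reset: what is moved stays moved. The work goes in short steps, Python scripts to look and compute and a tool call to move; the robot and the scene stay as the last step left them, time stands still between calls to the robot, and variables do not carry over. Pictures are saved under pics/ and viewed, at most 14 in all, crops included, and the job is handed in when it is done.

Besides the shell and the picture viewer there is one more tool, called after "Emit:" by a JSON object that holds its "api" and its "payload". carry_out: Moves the arm, as the interface text tells. Its arguments: {"type":"object","properties":{"deltas":{"type":"array","items":{"type":"array","items":{"type":"number"}}},"force":{"type":"number"}},"required":["deltas"]}

```bash
mkdir -p pics; ls; cat > h.py <<'E'
import numpy as np,cv2
from cell import robot,cams
from scipy.spatial.transform import Rotation as R
def shot(n,f=None):
    c=cams.read_camera(n)
    if f: cv2.imwrite('pics/'+f,c['image'])
    return c
def cloud(c):
    h,w=c['depth'].shape;u,v=np.meshgrid(np.arange(w),np.arange(h));d=c['depth']
    p=np.stack([(u-c['cx'])/c['fx']*d,-(v-c['cy'])/c['fy']*d,-d],-1)
    T=np.linalg.inv(c['world_to_cam']);return p@T[:3,:3].T+T[:3,3]
E
python3 - <<'E'
from h import *
print(robot.observe(),robot.nose_length)
for n in('scene','top'):
    c=shot(n,n+'1.png');print(n,c['fx'],c['cx'],c['cy'],np.linalg.inv(c['world_to_cam']).round(3).tolist())
    np.savez(n+'1.npz',**c)
E
```

```text
pics
{'time': 0.0, 'qpos': array([-1.33200848e+00,  3.42743112e-01,  1.52502241e+00, -1.06730602e-05,
        1.27539242e+00, -1.45987241e-01]), 'qvel': array([ 6.64416626e-04,  1.02741889e-03, -1.53087630e-03, -1.52124511e-04,
        6.04903226e-04, -6.47259435e-05]), 'joint_efforts': array([-3.71881947e-05, -4.31253612e+01, -2.44214541e+01,  7.16950418e-02,
        5.60183125e-02, -1.01055016e-04]), 'tool_pos': array([ 0.19698828, -0.4862148 ,  0.23403249]), 'tool_rot': array([-3.14004253e+00, -2.17603308e-04,  3.84778039e-01]), 'contact_force': array([-0.05361456, -0.8849475 , -0.5107883 ]), 'torque': array([0.00512441, 0.01013661, 0.02954508]), 'grip_force': 0.0, 'opening': 0.09165458335974905} 0.008
scene 484.32777034077355 257.1403206765742 194.6713544188281 [[0.877, 0.32, -0.359, 0.191], [-0.481, 0.584, -0.654, -0.771], [0.0, 0.746, 0.666, 0.805], [0.0, 0.0, 0.0, 1.0]]
top 474.9510659395936 250.610579874296 197.68573525346636 [[-0.018, 0.996, -0.084, 0.434], [-1.0, -0.02, -0.018, -0.105], [-0.02, 0.084, 0.996, 1.395], [0.0, 0.0, 0.0, 1.0]]
```

View pics/scene1.png

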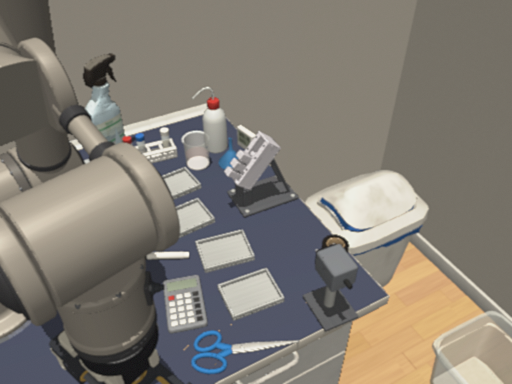

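View pics/top1.png

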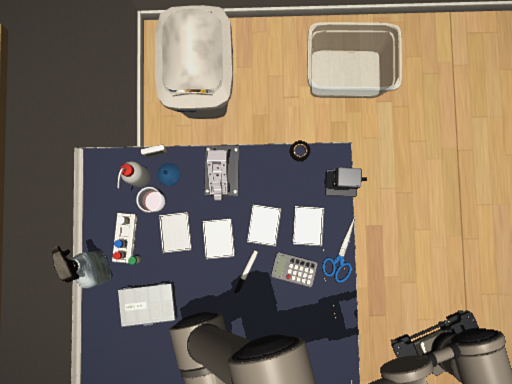

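```bash
cat > m.py <<'E'
from h import *
def trays(c):
    P=cloud(c);im=c['image'].astype(int)
    m=((P[...,2]<.03)&(P[...,2]>-.01)&(im.min(-1)>110)&((im.max(-1)-im.min(-1))<40)).astype(np.uint8)
    m=cv2.morphologyEx(m,cv2.MORPH_CLOSE,np.ones((3,3)))
    cs,_=cv2.findContours(m,cv2.RETR_EXTERNAL,cv2.CHAIN_APPROX_NONE);out=[]
    T=np.linalg.inv(c['world_to_cam'])
    for k in cs:
        if cv2.contourArea(k)<300: continue
        q=k[:,0].astype(float)
        d=np.stack([(q[:,0]-c['cx'])/c['fx'],-(q[:,1]-c['cy'])/c['fy'],-np.ones(len(q))],-1)@T[:3,:3].T
        w=T[:3,3]+d*((.014-T[2,3])/d[:,2:])
        r=cv2.minAreaRect((w[:,:2]*1000).astype(np.float32));out.append(r)
    return out
if __name__=='__main__':
    c=dict(np.load('top1.npz'))
    for r in trays(c): print(np.round(r[0],1),np.round(r[1],1),round(r[2],1))
    P=cloud(c)
    for nm,(u0,u1,v0,v1) in dict(chute=(198,245,140,205),reader=(318,372,160,200)).items():
        q=P[v0:v1,u0:u1].reshape(-1,3)
        for lo,hi in((.004,.03),(.06,.1),(.1,.13),(.13,.15),(.15,.25)):
            s=q[(q[:,2]>lo)&(q[:,2]<hi)]
            if len(s)>10:
                r=cv2.minAreaRect((s[:,:2]*1000).astype(np.float32));print(nm,lo,len(s),s.mean(0).round(4),np.round(r[0],1),np.round(r[1],1),round(r[2],1))
    s=dict(np.load('scene1.npz'))
    a=cv2.resize(s['image'][120:220,210:310],(400,400),interpolation=3)
    b=cv2.resize(s['image'][230:330,290:390],(400,400),interpolation=3)
    a2=cv2.resize(c['image'][140:210,190:260],(400,400),interpolation=3)
    b2=cv2.resize(c['image'][150:220,310:380],(400,400),interpolation=3)
    cv2.imwrite('pics/crop1.png',cv2.resize(np.vstack([np.hstack([a,b]),np.hstack([a2,b2])]),(600,600)))
E
python3 m.py
```

```text
[176.4 428.7] [ 26.8 290.2] 89.9
[ 342.3 -200.8] [119.6  72.6] 74.4
[433.8  16. ] [111.1  85.4] 4.2
[440.9 291. ] [ 59.  143.7] 83.9
[454.2 142.4] [111.1  85.8] 5.3
[ 466.  -245.2] [ 84.9 111.2] 85.2
[ 470.5 -116.8] [ 85.4 111.2] 80.4
[549.8 428.8] [318.2  26.6] 0.7
chute 0.004 882 [ 0.6362 -0.0033  0.0086] [623.6   6.8] [136.7 178.6] 89.0
chute 0.06 87 [0.5805 0.0015 0.0893] [618.8   5.5] [ 49.5 120.9] 87.4
chute 0.1 241 [0.5902 0.005  0.1187] [601.3   6.2] [ 48.7 122.1] 87.9
chute 0.13 229 [0.5984 0.0058 0.1391] [611.3   4.4] [ 49.5 106.5] 78.4
chute 0.15 355 [0.6364 0.0046 0.1646] [621.1   5.7] [49.3 93.7] 88.0
reader 0.004 393 [ 0.5819 -0.33    0.0084] [ 600.1 -335.1] [108.  115.4] 88.8
reader 0.1 66 [ 0.5789 -0.3433  0.1191] [ 580.9 -346.4] [89.9 41.7] 77.9
reader 0.13 523 [ 0.5896 -0.3395  0.1438] [ 590.4 -340.2] [72.3 52.3] 85.5
reader 0.15 13 [ 0.5912 -0.3395  0.1512] [ 592.1 -344.4] [52.2 45. ] 88.3
```

View pics/crop1.png

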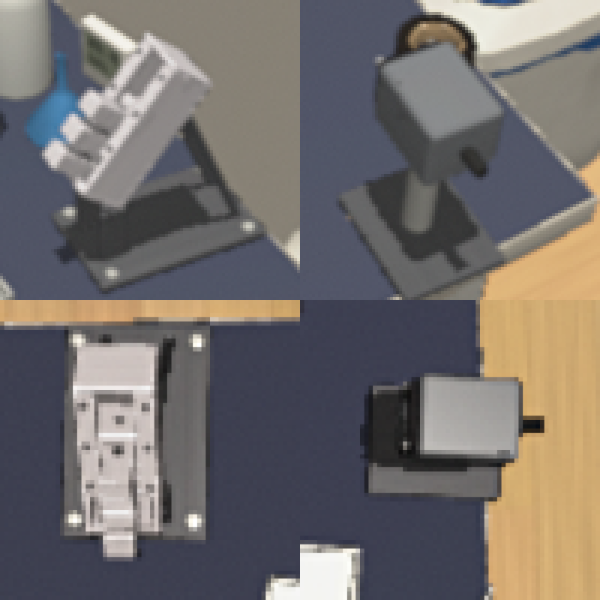

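```bash
python3 - <<'E'
from h import *
c=dict(np.load('top1.npz'));P=cloud(c)
q=P[160:200,318:372].reshape(-1,3)
s=q[(q[:,2]>.139)&(q[:,2]<.151)];print('reader z',np.percentile(s[:,2],[5,50,95]))
for lo,hi in((0,100),(1,99),(3,97)):
    r=cv2.minAreaRect((s[:,:2]*1000).astype(np.float32));
    print(np.round(r,1) if 0 else r, np.percentile(s[:,1],[lo,hi]),np.percentile(s[:,0],[lo,hi]))
c40,s40=np.cos(np.radians(40)),np.sin(np.radians(40))
for n in('top','scene'):
    c=dict(np.load(n+'1.npz'));P=cloud(c).reshape(-1,3);I=c['image'].reshape(-1,3)
    b=(P[:,0]>.5)&(P[:,0]<.72)&(abs(P[:,1])<.05)&(P[:,2]>.075)&(P[:,2]<.25)
    Q=P[b];a=np.radians(-2.3)
    X=Q[:,0]*np.cos(a)+Q[:,1]*np.sin(a);Y=-Q[:,0]*np.sin(a)+Q[:,1]*np.cos(a)
    print(n,'Y ext',np.percentile(Y[Q[:,2]>.12],[1,3,50,97,99])); ym=np.percentile(Y[Q[:,2]>.12],[2,98]).mean() if n=='top' else ym
    m=abs(Y-ym)<.007
    S=X*c40-Q[:,2]*s40;T=X*s40+Q[:,2]*c40
    o=np.argsort(S[m]);print(m.sum());
    print('S hist',*[(round(float(e),3),int(k)) for k,e in zip(*np.histogram(S[m],np.arange(.3,.5,.004))) if k])
    print('T hist',*[(round(float(e),3),int(k)) for k,e in zip(*np.histogram(T[m],np.arange(.38,.58,.002))) if k])
    w=abs(abs(Y-ym)-.018)<.004
    print('walls S',np.percentile(S[w],[0,1,5,50]),'T',np.percentile(T[w],[1,50,95,99,100]))
E
```

```text
reader z [0.14026768 0.14479311 0.14857464]
((590.2102661132812, -340.9189453125), (70.0909423828125, 52.04619216918945), 85.49922180175781) [-0.37590021 -0.30626863] [0.56252129 0.61700705]
((590.2102661132812, -340.9189453125), (70.0909423828125, 52.04619216918945), 85.49922180175781) [-0.37536898 -0.30709248] [0.56468095 0.61625298]
((590.2102661132812, -340.9189453125), (70.0909423828125, 52.04619216918945), 85.49922180175781) [-0.37287196 -0.30914413] [0.56552672 0.61371444]
top Y ext [0.00634925 0.00668706 0.03042361 0.05369098 0.05470265]
257
S hist (0.336, 2) (0.34, 22) (0.344, 52) (0.348, 15) (0.352, 15) (0.356, 5) (0.36, 5) (0.364, 6) (0.368, 9) (0.372, 13) (0.376, 12) (0.38, 14) (0.384, 17) (0.388, 7) (0.392, 15) (0.396, 9) (0.4, 11) (0.404, 13) (0.408, 14) (0.412, 1)
T hist (0.428, 3) (0.43, 2) (0.432, 2) (0.434, 5) (0.436, 3) (0.438, 3) (0.44, 2) (0.442, 5) (0.444, 3) (0.446, 3) (0.448, 3) (0.456, 5) (0.458, 3) (0.46, 1) (0.462, 4) (0.464, 9) (0.466, 7) (0.468, 1) (0.476, 2) (0.478, 4) (0.48, 4) (0.482, 4) (0.484, 2) (0.486, 4) (0.488, 9) (0.49, 18) (0.492, 25) (0.494, 6
[... 402 characters left out ...]
, 24) (0.364, 24) (0.368, 30) (0.372, 20) (0.376, 28) (0.38, 8) (0.384, 3) (0.388, 3) (0.392, 2) (0.396, 2) (0.4, 2) (0.404, 2)
T hist (0.422, 2) (0.424, 2) (0.426, 1) (0.428, 7) (0.43, 7) (0.432, 10) (0.434, 9) (0.436, 9) (0.438, 10) (0.44, 8) (0.442, 15) (0.444, 25) (0.446, 5) (0.448, 4) (0.45, 1) (0.452, 5) (0.454, 8) (0.456, 9) (0.458, 6) (0.46, 11) (0.462, 6) (0.464, 7) (0.466, 12) (0.468, 23) (0.47, 3) (0.472, 1) (0.476, 4) (0.478, 9) (0.48, 8) (0.482, 7) (0.484, 7) (0.486, 13) (0.488, 7) (0.49, 12) (0.492, 20) (0.494, 1) (0.496, 1) (0.498, 2) (0.5, 1) (0.544, 8) (0.546, 19)
walls S [0.34440782 0.36721051 0.36892885 0.38457358] T [0.4263361  0.49894462 0.54422259 0.54689206 0.54750545]
```

```bash
cat >> h.py <<'E'
D=np.radians
GATE=np.array([.5643,.0077,.0855]);CY=D(-2.3);TH=D(15)
def pose_R(yaw,down):  # tool pointing `down` rad below level, heading yaw; tool y to the right
    z=np.array([np.cos(down)*np.cos(yaw),np.cos(down)*np.sin(yaw),-np.sin(down)])
    y=np.array([np.sin(yaw),-np.cos(yaw),0]);return np.stack([np.cross(y,z),y,z],1)
def Rg(yaw=None): return pose_R(CY if yaw is None else yaw,D(40)+TH)
def blankR(yaw=None,t=D(40)):
    a=CY if yaw is None else yaw
    x=np.array([np.cos(t)*np.cos(a),np.cos(t)*np.sin(a),-np.sin(t)]);y=np.array([-np.sin(a),np.cos(a),0]);return np.stack([x,y,np.cross(x,y)],1)
BT=np.array([-.0175,0,-.005]) # TCP in blank frame
def grasp_pos(): return GATE+blankR()@(np.array([-.0015,0,.012])+BT)
def cur():
    o=robot.observe();return np.array(o['tool_pos']),R.from_euler('xyz',o['tool_rot']).as_matrix(),o
def plan(p,Rt,n,p0=None,R0=None):
    if p0 is None: p0,R0,_=cur()
    w=R.from_matrix(R0.T@Rt).as_rotvec()/n
    S=sum(R.from_rotvec(k*w).as_matrix() for k in range(n))
    d=np.linalg.solve(S,R0.T@(p-p0))*100
    print('n',n,'row',np.round(d,2).tolist(),np.round(w,4).tolist()); return p,Rt
E
python3 - <<'E'
from h import *
g=grasp_pos();Rt=Rg();print(g)
plan(g-.07*Rt[:,2],Rt,24)
E
```

```text
[0.55425277 0.00810354 0.10307528]
n 24 row [1.56, -1.82, 0.76] [-0.0055, 0.0251, 0.0171]
```

Emit:
{"api": "carry_out", "payload": {"deltas": [[1.56, -1.82, 0.76, -0.0055, 0.0251, 0.0171, 1], [1.56, -1.82, 0.76, -0.0055, 0.0251, 0.0171, 1], [1.56, -1.82, 0.76, -0.0055, 0.0251, 0.0171, 1], [1.56, -1.82, 0.76, -0.0055, 0.0251, 0.0171, 1], [1.56, -1.82, 0.76, -0.0055, 0.0251, 0.0171, 1], [1.56, -1.82, 0.76, -0.0055, 0.0251, 0.0171, 1], [1.56, -1.82, 0.76, -0.0055, 0.0251, 0.0171, 1], [1.56, -1.82, 0.76, -0.0055, 0.0251, 0.0171, 1]]}}

```text
time: 0.77
tool_pos: [0.2739, -0.307, 0.1826]
tool_rot: [3.112, -0.204, 0.249]
contact_force: [1.0, -0.1, -0.7]
opening: 0.0921
grip_force: 0.0
```

Emit:
{"api": "carry_out", "payload": {"deltas": [[1.56, -1.82, 0.76, -0.0055, 0.0251, 0.0171, 1], [1.56, -1.82, 0.76, -0.0055, 0.0251, 0.0171, 1], [1.56, -1.82, 0.76, -0.0055, 0.0251, 0.0171, 1], [1.56, -1.82, 0.76, -0.0055, 0.0251, 0.0171, 1], [1.56, -1.82, 0.76, -0.0055, 0.0251, 0.0171, 1], [1.56, -1.82, 0.76, -0.0055, 0.0251, 0.0171, 1], [1.56, -1.82, 0.76, -0.0055, 0.0251, 0.0171, 1], [1.56, -1.82, 0.76, -0.0055, 0.0251, 0.0171, 1]]}}

```text
time: 1.43
tool_pos: [0.3822, -0.1402, 0.156]
tool_rot: [3.109, -0.409, 0.113]
contact_force: [-0.3, 0.2, 0.2]
opening: 0.0918
grip_force: 0.0
```

Emit:
{"api": "carry_out", "payload": {"deltas": [[1.56, -1.82, 0.76, -0.0055, 0.0251, 0.0171, 1], [1.56, -1.82, 0.76, -0.0055, 0.0251, 0.0171, 1], [1.56, -1.82, 0.76, -0.0055, 0.0251, 0.0171, 1], [1.56, -1.82, 0.76, -0.0055, 0.0251, 0.0171, 1], [1.56, -1.82, 0.76, -0.0055, 0.0251, 0.0171, 1], [1.56, -1.82, 0.76, -0.0055, 0.0251, 0.0171, 1], [1.56, -1.82, 0.76, -0.0055, 0.0251, 0.0171, 1], [1.56, -1.82, 0.76, -0.0055, 0.0251, 0.0171, 1]]}}

```text
time: 2.1
tool_pos: [0.5157, 0.0052, 0.1773]
tool_rot: [-3.128, -0.587, -0.039]
contact_force: [0.8, -1.5, 0.6]
opening: 0.0919
grip_force: 0.0
```

```bash
python3 - <<'E'
from h import *
p,Ro,o=cur();print(p,o['qpos'].round(3),R.from_matrix(Ro.T@Rg()).as_rotvec().round(3),o['time'])
g=grasp_pos();plan(g-.07*Rg()[:,2],Rg(),1)
c=shot('wrist','w1.png');np.savez('w1.npz',**c);print(c['fx'],c['cx'],c['cy'],np.linalg.inv(c['world_to_cam']).round(3).tolist())
E
```

```text
[0.51574365 0.0052325  0.17726207] [-0.201  0.164  2.134  0.375  0.283  1.075] [-0.014  0.024  0.001] 2.1
n 1 row [-1.08, -0.42, 1.31] [-0.0137, 0.0235, 0.0005]
297.3186396354542 256.2889755882826 195.5551746076714 [[-0.032, 0.949, -0.314, 0.493], [-0.999, -0.034, -0.0, 0.005], [-0.011, 0.314, 0.949, 0.341], [0.0, 0.0, 0.0, 1.0]]
```

View pics/w1.png

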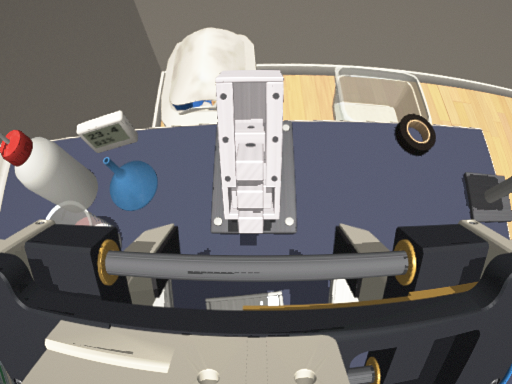

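```bash
cat > fk.py <<'E'
from h import *
from scipy.optimize import least_squares
def E(a,t): return R.from_euler(a,t).as_matrix()
def fk(q,L):
    dy,h,L1,L2,a,L3=L;z=np.array([0,0,1.]);A=E('z',q[0]);B=A@E('y',q[1]);C=B@E('y',q[2]);Dm=C@E('z',q[3])@E('y',q[4])
    p=A@[0,dy,h]+B@(L1*z)+C@[a,0,L2]+Dm@(L3*z)
    return p,Dm@E('z',q[5])
E
python3 - <<'E'
from fk import *
q0=np.array([-1.33200848e+00,3.42743112e-01,1.52502241e+00,-1.067e-5,1.27539242,-1.45987241e-01]);p0=np.array([.19698828,-.4862148,.23403249]);r0=[-3.14004253,-2.176e-4,.384778]
p1,R1,o=cur();q1=o['qpos']
for s in(0,): 
    print(fk(q0,[0]*6)[1].round(3),R.from_euler('xyz',r0).as_matrix().round(3));print(fk(q1,[0]*6)[1].round(3),R1.round(3))
D_=[(q0,p0),(q1,p1)]
f=lambda L:np.concatenate([fk(q,L)[0]-p for q,p in D_]+[1e-3*(np.array(L)-[.08,.3,.35,.35,0,.25])])
s=least_squares(f,[.08,.3,.35,.35,0,.25]);print(s.x.round(4),s.fun.round(4))
E
```

```text
[[-0.375  0.927 -0.   ]
 [ 0.927  0.375  0.002]
 [ 0.002  0.    -1.   ]] [[ 0.927  0.375 -0.   ]
 [ 0.375 -0.927  0.002]
 [ 0.    -0.002 -1.   ]]
[[ 0.037  0.828  0.56 ]
 [ 0.999 -0.038 -0.01 ]
 [ 0.013  0.56  -0.828]] [[ 0.828 -0.037  0.56 ]
 [-0.038 -0.999 -0.01 ]
 [ 0.56  -0.013 -0.828]]
[0.0764 0.2234 0.506  0.3797 0.0467 0.3102] [-0.     -0.      0.      0.      0.     -0.     -0.     -0.0001  0.0002
  0.      0.      0.0001]
```

```bash
cat >> fk.py <<'E'
L0=[.0764,.2234,.506,.3797,.0467,.3102]
LO=np.array([-2.53,-.77,.04,-1,.28,-3.11]);HI=np.array([2.53,2.02,2.7,4.14,2.66,3.11])
def ik(p,Rt,L=L0,q=None):
    Rz=E('z',-np.pi/2) # tool = fk @ M
    q=np.array([-.2,.2,2.1,.1,.4,1.1]) if q is None else q
    def f(q):
        a,b=fk(q,L);M=b@MT;return np.concatenate([(a-p)*10,R.from_matrix(M.T@Rt).as_rotvec()])
    s=least_squares(f,q,bounds=(LO-1,HI+1));return s.x,abs(s.fun).max()
MT=np.array([[0,1,0],[1,0,0],[0,0,-1.]])
E
python3 - <<'E'
from fk import *
import fk as F
p1,R1,o=cur();b=F.fk(o['qpos'],L0)[1];F.MT=b.T@R1;print(F.MT.round(2))
F.MT=F.MT.round()
for th in(15,20,25,30,35):
    g=grasp_pos();Rt=pose_R(CY,D(40+th))
    for back in(0,.07): print(th,back,[x.round(2) if hasattr(x,'round') else x for x in ik(g-back*Rt[:,2],Rt)])
    Rd=pose_R(0,D(25+th))
    for t in((.434,.016),(.466,-.245),(.47,-.117),(.454,.142)): print('  tray',np.round(ik(np.array([t[0]+.02,t[1],.04]),pose_R(np.arctan2(t[1],t[0])*0,D(25+th)))[0],2))
E
```

```text
[[-0. -1.  0.]
 [ 1. -0.  0.]
 [ 0.  0.  1.]]
15 0 [array([-0.16,  0.38,  2.14,  1.41,  0.07,  0.06]), np.float64(0.0)]
15 0.07 [array([-0.18,  0.19,  2.18,  0.46,  0.18,  1.01]), np.float64(0.0)]
  tray [-0.25  0.56  2.55 -0.25 -0.72  1.58]
  tray [-0.98  0.64  2.27 -1.18 -0.72  1.86]
  tray [-0.68  0.61  2.43 -0.76 -0.72  1.68]
  tray [ 0.26  0.61  2.44  0.3  -0.72  1.52]
20 0 [array([-0.16,  0.38,  2.07,  0.33,  0.18,  1.15]), np.float64(0.0)]
20 0.07 [array([-0.17,  0.2 ,  2.09,  0.2 ,  0.33,  1.27]), np.float64(0.0)]
  tray [-0.25  0.57  2.55 -0.25 -0.72  1.58]
  tray [-0.96  0.61  2.24  1.89  0.65 -1.18]
  tray [-0.67  0.6   2.42 -0.76 -0.69  1.69]
  tray [ 0.24  0.6   2.43  0.28 -0.67  1.53]
25 0 [array([-0.15,  0.38,  2.  ,  0.15,  0.33,  1.33]), np.float64(0.0)]
25 0.07 [array([-0.16,  0.23,  2.  ,  0.11,  0.48,  1.37]), np.float64(0.0)]
  tray [-0.24  0.53  2.52 -0.27 -0.61  1.61]
  tray [-0.91  0.57  2.2   1.74  0.54 -0.98]
  tray [-0.63  0.54  2.36  2.28  0.52 -1.29]
  tray [ 0.23  0.54  2.38  0.32 -0.48  1.46]
30 0 [array([-0.14,  0.4 ,  1.93,  0.08,  0.47,  1.4 ]), np.float64(0.0)]
30 0.07 [array([-0.15,  0.26,  1.91,  0.06,  0.63,  1.42]), np.float64(0.0)]
  tray [-0.22  0.47  2.45 -0.33 -0.4   1.69]
  tray [-0.87  0.55  2.14  1.52  0.45 -0.71]
  tray [-0.59  0.5   2.3   2.08  0.37 -1.04]
  tray [ 0.21  0.5   2.32  0.43 -0.3   1.33]
35 0 [array([-0.14,  0.43,  1.85,  0.04,  0.61,  1.44]), np.float64(0.0)]
35 0.07 [array([-0.14,  0.3 ,  1.82,  0.04,  0.77,  1.45]), np.float64(0.0)]
  tray [-0.2   0.43  2.38  2.64  0.21 -1.25]
  tray [-0.82  0.53  2.09  1.21  0.4  -0.36]
  tray [-0.55  0.47  2.24  1.68  0.27 -0.6 ]
  tray [ 0.2   0.47  2.25  0.8  -0.14  0.95]
```

```bash
cat >> h.py <<'E'
TH=D(25);BT=np.array([-.022,0,-.006])
def wcloud(c):
    h,w=c['depth'].shape;u,v=np.meshgrid(np.arange(w),np.arange(h));x=u-c['cx'];y=v-c['cy'];r=np.hypot(x,y)+1e-9;t=r/c['fx'];d=c['depth'];k=np.tan(np.minimum(t,1.4))/r*d
    p=np.stack([x*k,-y*k,-d],-1);T=np.linalg.inv(c['world_to_cam']);return p@T[:3,:3].T+T[:3,3]
E
cat > chute.py <<'E'
from h import *
def chute(Q,ym=None):
    c40,s40=np.cos(D(40)),np.sin(D(40))
    a=CY;X=Q[:,0]*np.cos(a)+Q[:,1]*np.sin(a);Y=-Q[:,0]*np.sin(a)+Q[:,1]*np.cos(a);S=X*c40-Q[:,2]*s40;T=X*s40+Q[:,2]*c40
    return S,T,Y
g=GATE[None];S0,T0,Y0=[v[0] for v in chute(g)]
if __name__=='__main__':
    P=wcloud(dict(np.load('w1.npz'))).reshape(-1,3);b=(P[:,0]>.5)&(P[:,0]<.72)&(abs(P[:,1])<.06)&(P[:,2]>.075)&(P[:,2]<.25)
    S,T,Y=chute(P[b]);S=(S-S0)*1e3;T=(T-T0)*1e3;Y=(Y-Y0)*1e3
    for lo,hi in((-30,-15),):
        for t0 in(16,40,64):
            m=(S>lo)&(S<hi)&(abs(T-t0)<4)&(abs(Y)<14);print('tail',t0,m.sum(),T[m].mean(),Y[m].min(),Y[m].max(),np.polyfit(S[m],Y[m],1))
            e=(abs(T-t0+7)<5)&(abs(Y)<8)&(S<-25)&(S>-45);print('end',e.sum(),np.median(S[e]))
    w=(T>75)&(abs(Y)<35)&(abs(abs(Y)-20)<8)
    print('wall Y',np.percentile(Y[w],[1,3,97,99]),'S',np.percentile(S[w],[1,5,50,95]))
    for s in(5,20,35,50):
        m=w&(abs(S-s)<6); print(s,m.sum(),np.percentile(Y[m],[2,98]) if m.sum()>5 else '')
E
python3 chute.py
python3 - <<'E'
from fk import *
import fk as F
F.MT=np.array([[0,-1,0],[1,0,0],[0,0,1.]])
g=grasp_pos();Rt=Rg()
for back in(0,.03,.07): print(ik(g-back*Rt[:,2],Rt)[0].round(2))
print('read',[ik(np.array([.59,-.235,.155]),pose_R(y,D(90)),q=q)[0].round(2) for y,q in((D(-4.5),np.array([-.5,.4,1.5,0,1.2,1.1])),(D(175.5),np.array([-.5,.4,1.5,0,1.2,-2])))])
for nm,t in dict(C=(.434,.016),A=(.47,-.117),D=(.454,.142),B=(.466,-.245)).items():
    for hd in(45,60,75,90,110,130,150,180,215):
        for al in(40,):
            Rd=pose_R(D(hd),D(al));b=np.array([np.cos(D(hd)),np.sin(D(hd)),0])
            q,e=ik(np.array([t[0],t[1],.025])-.022*b,Rd,q=np.array([0,.5,1.6,.8,1.3,0.]))
            ok=((q>LO+.03)&(q<HI-.03)).all();
            if ok: print(nm,hd,al,q.round(2),round(e,3))
E
```

```text
tail 16 178 14.97450762651524 -8.073093922502633 11.924126568211253 [-0.10787832 -1.19940989]
end 208 -32.70081822795501
tail 40 214 39.04458323884341 -7.875831018529761 11.885753188227914 [0.09200716 3.76110632]
end 259 -32.688688407607636
tail 64 231 63.24486293121224 -7.708927001934689 12.222267409610538 [0.0573714  3.20429191]
end 296 -32.64463542619678
wall Y [-21.76142238 -21.13618138  25.951981    26.51727552] S [-7.21760148 -6.61981363 -5.26241791 31.434288  ]
5 68 [-20.59638654  26.15008259]
20 75 [-20.69340004  26.3389995 ]
35 249 [-17.70430176  17.32569837]
50 0 
[-0.15  0.37  2.01  0.15  0.33  1.33]
[-0.15  0.31  2.01  0.13  0.39  1.35]
[-0.16  0.22  2.01  0.11  0.49  1.37]
read [array([-0.5 ,  0.61,  1.31,  0.  ,  1.22,  1.15]), array([-0.5 ,  0.61,  1.31,  0.  ,  1.22, -1.99])]
C 45 40 [-0.85  0.72  2.41  1.5   0.87 -1.55] 0.0
C 60 40 [-0.81  0.71  2.23  1.14  0.94 -1.33] 0.0
C 75 40 [-0.75  0.74  2.05  0.88  1.07 -1.21] 0.0
C 90 40 [-0.67  0.78  1.88  0.7   1.21 -1.17] 0.0
C 110 40 [-0.55  0.85  1.66  0.51  1.4  -1.19] 0.0
C 130 40 [-0.42  0.91  1.48  0.34  1.57 -1.27]
[... 822 characters left out ...]
[-0.32  0.83  1.72  0.67  1.3  -1.1 ] 0.0
D 130 40 [-0.21  0.9   1.5   0.49  1.5  -1.14] 0.0
D 150 40 [-0.09  0.97  1.31  0.33  1.68 -1.25] 0.0
D 180 40 [ 0.09  1.04  1.13  0.07  1.84 -1.49] 0.0
D 215 40 [ 0.31  1.04  1.13 -0.24  1.81 -1.83] 0.0
B 45 40 [-1.14  0.79  1.83  0.92  1.13 -1.03] 0.0
B 60 40 [-1.08  0.85  1.64  0.74  1.3  -1.01] 0.0
B 75 40 [-1.01  0.92  1.46  0.6   1.47 -1.04] 0.0
B 90 40 [-0.94  0.98  1.28  0.47  1.63 -1.1 ] 0.0
B 110 40 [-0.83  1.06  1.08  0.31  1.82 -1.23] 0.0
B 130 40 [-0.71  1.12  0.94  0.13  1.95 -1.42] 0.0
B 150 40 [-0.59  1.15  0.88 -0.06  1.99 -1.64] 0.0
B 180 40 [-0.43  1.11  0.97 -0.34  1.87 -1.96] 0.0
B 215 40 [-0.25  0.98  1.29 -0.62  1.54 -2.19] 0.0
```

```bash
cat >> h.py <<'E'
GATE=GATE+blankR()@np.array([.0004,.0012,-.0005])
E
python3 - <<'E'
from h import *
g=grasp_pos();print(g);a=plan(g-.05*Rg()[:,2],Rg(),8)
b=plan(g-.0*Rg()[:,2],Rg(),8,*a);plan(g-.1*blankR()[:,0],Rg(),16,*b)
E
```

```text
[0.55019927 0.00946731 0.10456164]
n 8 row [-0.09, -0.06, 0.39] [-0.0017, -0.0198, -0.0004]
n 8 row [-0.0, 0.0, 0.62] [0.0, 0.0, 0.0]
n 16 row [-0.26, -0.0, -0.57] [0.0, 0.0, 0.0]
```

Emit:
{"api": "carry_out", "payload": {"deltas": [[-0.09, -0.06, 0.39, -0.0017, -0.0198, 0, 1], [-0.09, -0.06, 0.39, -0.0017, -0.0198, 0, 1], [-0.09, -0.06, 0.39, -0.0017, -0.0198, 0, 1], [-0.09, -0.06, 0.39, -0.0017, -0.0198, 0, 1], [-0.09, -0.06, 0.39, -0.0017, -0.0198, 0, 1], [-0.09, -0.06, 0.39, -0.0017, -0.0198, 0, 1], [-0.09, -0.06, 0.39, -0.0017, -0.0198, 0, 1], [-0.09, -0.06, 0.39, -0.0017, -0.0198, 0, 1]]}}

```text
time: 2.82
tool_pos: [0.525, 0.0085, 0.1467]
tool_rot: [3.139, -0.429, -0.037]
contact_force: [0.2, -0.7, 0.5]
opening: 0.0918
grip_force: 0.0
```

```bash
python3 - <<'E'
from h import *
p,Ro,o=cur();print(p,o['qpos'].round(3).tolist())
g=grasp_pos();plan(g-.05*Rg()[:,2],Rg(),1);plan(g,Rg(),8)
E
```

```text
[0.52500977 0.00847818 0.14669395] [-0.158, 0.263, 2.018, 0.113, 0.436, 1.358]
n 1 row [0.5, -0.2, -0.12] [0.0013, 0.0076, 0.0026]
n 8 row [0.06, -0.03, 0.61] [0.0002, 0.001, 0.0003]
```

Emit:
{"api": "carry_out", "payload": {"deltas": [[0.08, -0.04, 0.6, 0, 0.0015, 0, 1], [0.08, -0.04, 0.6, 0, 0.0015, 0, 1], [0.08, -0.04, 0.6, 0, 0.0015, 0, 1], [0.08, -0.04, 0.6, 0, 0.0015, 0, 1], [0.08, -0.04, 0.6, 0, 0.0015, 0, 1], [0.08, -0.04, 0.6, 0, 0.0015, 0, 1], [0, 0, 0, 0, 0, 0, 1], [0, 0, 0, 0, 0, 0, 1]]}}

```text
time: 3.48
tool_pos: [0.5447, 0.0101, 0.116]
tool_rot: [3.139, -0.439, -0.037]
contact_force: [-0.2, -1.0, 0.1]
opening: 0.0919
grip_force: 0.0
```

```bash
python3 - <<'E'
from h import *
p,Ro,o=cur();print(p,o['qpos'].round(3).tolist(),o['qvel'].round(3))
g=grasp_pos();plan(g,Rg(),1)
c=shot('wrist','w2.png');np.savez('w2.npz',**c);p,Ro,o=cur();print(p)
E
sed -i "s/w1.npz/w2.npz/" chute.py; python3 chute.py
```

```text
[0.54465625 0.01006992 0.11599982] [-0.148, 0.347, 2.014, 0.131, 0.348, 1.347] [-0.001 -0.015 -0.002 -0.001  0.004  0.001]
n 1 row [0.02, 0.04, 1.27] [0.0011, -0.0022, 0.0025]
[0.54471393 0.0100621  0.11633988]
tail 16 239 15.533590509541202 -9.05706106917565 10.736186930631941 [0.07568019 2.705082  ]
end 301 -33.1198853472689
tail 40 379 39.569940359376105 -9.032341795315975 10.700306870917505 [0.0666586  2.50409964]
end 446 -33.13549613549599
tail 64 730 63.713353997599526 -9.182970563552551 11.05428978761805 [0.02600622 1.59088668]
end 615 -33.11801022951438
wall Y [-26.592472   -23.89832333  26.68090126  27.55512131] S [-125.2453111  -123.11143544   -8.04194346   29.65442054]
5 181 [-22.0660463   24.64531024]
20 133 [-22.16328763  24.46596313]
35 553 [-19.21390121  21.3586593 ]
50 0
```

View pics/w2.png

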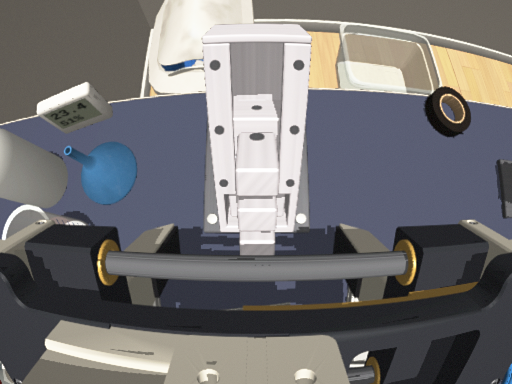

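Emit:
{"api": "carry_out", "payload": {"deltas": [[0, 0, 0.4, 0, 0, 0, 1], [0, 0, 0.4, 0, 0, 0, 0.6], [0, 0, 0.4, 0, 0, 0, 0.4], [0, 0, 0.07, 0, 0, 0, 0.35], [0, 0, 0, 0, 0, 0, 0.35], [0, 0, 0, 0, 0, 0, 0.35], [0, 0, 0, 0, 0, 0, 0.35], [0, 0, 0, 0, 0, 0, 0.35]], "force": 25}}

```text
time: 4.2
tool_pos: [0.5502, 0.0098, 0.1052]
tool_rot: [3.139, -0.44, -0.037]
contact_force: [0.2, 0.5, -0.3]
opening: 0.0499
grip_force: 0.0
```

```bash
python3 - <<'E'
from h import *
p,Ro,o=cur();print(p,o['contact_force'])
g=grasp_pos();plan(g,Rg(),1)
E
```

```text
[0.55022148 0.00977898 0.10516389] [ 0.21790788  0.5200065  -0.29227222]
n 1 row [-0.03, 0.03, 0.05] [0.0013, -0.0034, 0.0025]
```

Emit:
{"api": "carry_out", "payload": {"deltas": [[-0.03, 0, 0.03, 0, 0, 0, 0], [0, 0, 0, 0, 0, 0, 0], [0, 0, 0, 0, 0, 0, 0], [0, 0, 0, 0, 0, 0, 0], [0, 0, 0, 0, 0, 0, 0], [0, 0, 0, 0, 0, 0, 0], [0, 0, 0, 0, 0, 0, 0], [0, 0, 0, 0, 0, 0, 0]], "force": 25}}

```text
time: 4.87
tool_pos: [0.55, 0.0098, 0.1046]
tool_rot: [3.139, -0.439, -0.037]
contact_force: [-0.3, -0.5, 0.0]
opening: 0.0197
grip_force: 25.0
```

Emit:
{"api": "carry_out", "payload": {"deltas": [[0, 0, 0, 0, 0, 0, 0], [0, 0, 0, 0, 0, 0, 0], [0, 0, 0, 0, 0, 0, 0], [0, 0, 0, 0, 0, 0, 0], [0, 0, 0, 0, 0, 0, 0], [0, 0, 0, 0, 0, 0, 0], [0, 0, 0, 0, 0, 0, 0], [0, 0, 0, 0, 0, 0, 0]]}}

```text
time: 5.53
tool_pos: [0.55, 0.0098, 0.1046]
tool_rot: [3.139, -0.439, -0.037]
contact_force: [-0.2, -0.2, 1.1]
opening: 0.0201
grip_force: 25.0
```

```bash
python3 - <<'E'
from h import *
p,Ro,o=cur();print(p,o['contact_force'],o['opening'],o['grip_force'])
plan(p-.1*blankR()[:,0],Ro,16)
c=shot('wrist','w3.png');np.savez('w3.npz',**c)
cv2.imwrite('pics/w3c.png',cv2.resize(c['image'][60:300,140:380],(600,600),interpolation=3))
E
```

```text
[0.55003385 0.00977274 0.10463885] [-0.21788774 -0.19039544  1.10215933] 0.02011971390544928 25.00051438808441
n 16 row [-0.26, 0.0, -0.57] [0.0, 0.0, 0.0]
```

View pics/w3c.png

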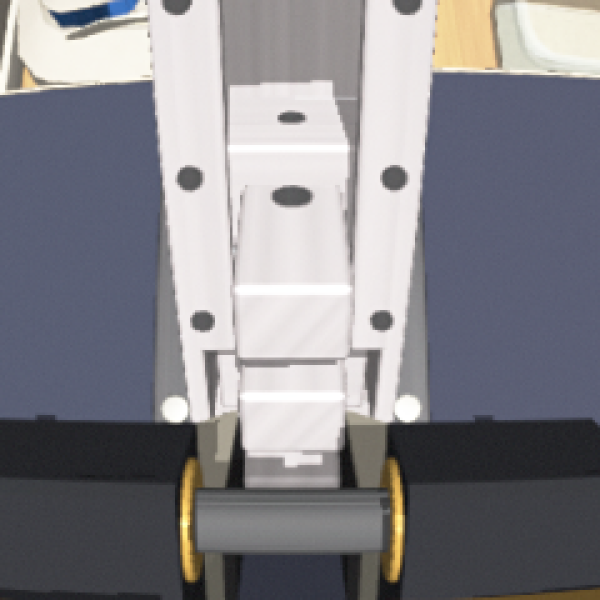

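Emit:
{"api": "carry_out", "payload": {"deltas": [[-0.26, 0, -0.57, 0, 0, 0, 0], [-0.26, 0, -0.57, 0, 0, 0, 0], [-0.26, 0, -0.57, 0, 0, 0, 0], [-0.26, 0, -0.57, 0, 0, 0, 0], [-0.26, 0, -0.57, 0, 0, 0, 0], [-0.26, 0, -0.57, 0, 0, 0, 0], [-0.26, 0, -0.57, 0, 0, 0, 0], [-0.26, 0, -0.57, 0, 0, 0, 0]]}}

```text
time: 6.25
tool_pos: [0.5108, 0.0115, 0.1371]
tool_rot: [3.139, -0.438, -0.037]
contact_force: [-0.3, 0.3, -0.5]
opening: 0.0199
grip_force: 25.0
```

Emit:
{"api": "carry_out", "payload": {"deltas": [[-0.26, 0, -0.57, 0, 0, 0, 0], [-0.26, 0, -0.57, 0, 0, 0, 0], [-0.26, 0, -0.57, 0, 0, 0, 0], [-0.26, 0, -0.57, 0, 0, 0, 0], [-0.26, 0, -0.57, 0, 0, 0, 0], [-0.26, 0, -0.57, 0, 0, 0, 0], [0, 0, 0, 0, 0, 0, 0], [0, 0, 0, 0, 0, 0, 0]]}}

```text
time: 6.92
tool_pos: [0.4833, 0.0124, 0.1618]
tool_rot: [3.139, -0.441, -0.037]
contact_force: [0.0, 0.5, -1.2]
opening: 0.0197
grip_force: 25.0
```

```bash
cat > wlook.py <<'E'
import sys
from h import *
c=shot('wrist');np.savez(sys.argv[1]+'.npz',**c)
cv2.imwrite('pics/%s.png'%sys.argv[1],c['image'])
p,Ro,o=cur();print(p,o['contact_force'].round(1),o['opening'],o['grip_force'])
# blank in tool frame
P=(wcloud(c).reshape(-1,3)-p)@Ro*1e3
b=(abs(P[:,1])<26)&(abs(P[:,0])<45)&(P[:,2]>5)&(P[:,2]<75);Q=P[b]
print('blank pts',b.sum(),'x',np.percentile(Q[:,0],[2,50,98]).round(1),'y',np.percentile(Q[:,1],[2,50,98]).round(1),'z',np.percentile(Q[:,2],[2,50,98]).round(1))
E
python3 wlook.py w4
```

```text
[0.48336626 0.01243573 0.16157886] [ 0.3  0.3 -0.7] 0.02008150047366401 24.999540746212006
blank pts 3719 x [ 9.1 27.7 42.8] y [-17.7  -0.9  16.5] z [ 6.2 21.7 71.4]
```

View pics/w4.png

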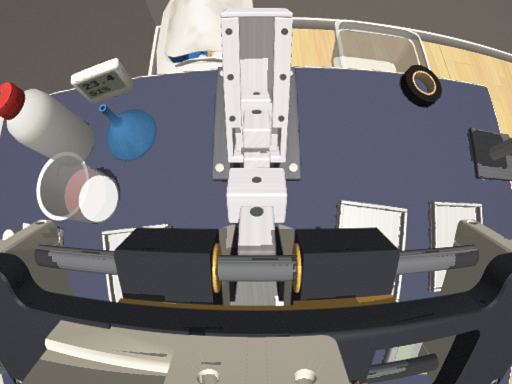

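```bash
cat >> h.py <<'E'
MARK=np.array([.5967,-.258,.12]);RY=D(85.5) # RY: direction from window to mark
CH=np.array([.0223,.018,.0337]) # cheek in tool axes (x, |y|, z)
def read_pose(side,away=0,mark=None):
    m=MARK if mark is None else mark
    yaw=RY+D(90) if side=='L' else RY-D(90)
    Rt=pose_R(yaw,D(90));c=CH*[1,-1 if side=='L' else 1,1]
    u=np.array([np.cos(RY),np.sin(RY),0]);return m-Rt@c+away*u,Rt
E
python3 - <<'E'
from h import *
p,Rt=read_pose('L');print(p)
a=plan(np.array([.55,-.1,.2]),pose_R(D(88),D(90)),16)
b=plan(*read_pose('L',.06),16,*a)
E
```

```text
[ 0.62034352 -0.24180513  0.1537    ]
n 16 row [-0.1, 0.92, -0.22] [0.0217, -0.0214, -0.0966]
n 16 row [-0.77, 0.05, 0.29] [0.0, 0.0, -0.0954]
```

Emit:
{"api": "carry_out", "payload": {"deltas": [[-0.1, 0.92, -0.22, 0.0217, -0.0214, -0.0966, 0], [-0.1, 0.92, -0.22, 0.0217, -0.0214, -0.0966, 0], [-0.1, 0.92, -0.22, 0.0217, -0.0214, -0.0966, 0], [-0.1, 0.92, -0.22, 0.0217, -0.0214, -0.0966, 0], [-0.1, 0.92, -0.22, 0.0217, -0.0214, -0.0966, 0], [-0.1, 0.92, -0.22, 0.0217, -0.0214, -0.0966, 0], [-0.1, 0.92, -0.22, 0.0217, -0.0214, -0.0966, 0], [-0.1, 0.92, -0.22, 0.0217, -0.0214, -0.0966, 0]]}}

```text
time: 7.63
tool_pos: [0.4916, -0.0594, 0.1789]
tool_rot: [3.047, -0.218, 0.769]
contact_force: [-0.2, 0.4, -0.8]
opening: 0.0196
grip_force: 25.0
```

Emit:
{"api": "carry_out", "payload": {"deltas": [[-0.1, 0.92, -0.22, 0.0217, -0.0214, -0.0966, 0], [-0.1, 0.92, -0.22, 0.0217, -0.0214, -0.0966, 0], [-0.1, 0.92, -0.22, 0.0217, -0.0214, -0.0966, 0], [-0.1, 0.92, -0.22, 0.0217, -0.0214, -0.0966, 0], [-0.1, 0.92, -0.22, 0.0217, -0.0214, -0.0966, 0], [-0.1, 0.92, -0.22, 0.0217, -0.0214, -0.0966, 0], [-0.1, 0.92, -0.22, 0.0217, -0.0214, -0.0966, 0], [-0.1, 0.92, -0.22, 0.0217, -0.0214, -0.0966, 0]]}}

```text
time: 8.3
tool_pos: [0.55, -0.1002, 0.2]
tool_rot: [-3.141, -0.0, 1.535]
contact_force: [-0.1, -0.9, 0.2]
opening: 0.0197
grip_force: 25.0
```

Emit:
{"api": "carry_out", "payload": {"deltas": [[-0.77, 0.05, 0.29, 0, 0, -0.0954, 0], [-0.77, 0.05, 0.29, 0, 0, -0.0954, 0], [-0.77, 0.05, 0.29, 0, 0, -0.0954, 0], [-0.77, 0.05, 0.29, 0, 0, -0.0954, 0], [-0.77, 0.05, 0.29, 0, 0, -0.0954, 0], [-0.77, 0.05, 0.29, 0, 0, -0.0954, 0], [-0.77, 0.05, 0.29, 0, 0, -0.0954, 0], [-0.77, 0.05, 0.29, 0, 0, -0.0954, 0]]}}

```text
time: 8.97
tool_pos: [0.5708, -0.1565, 0.1764]
tool_rot: [3.141, -0.001, 2.299]
contact_force: [0.5, -0.3, -0.4]
opening: 0.0202
grip_force: 25.0
```

Emit:
{"api": "carry_out", "payload": {"deltas": [[-0.77, 0.05, 0.29, 0, 0, -0.0954, 0], [-0.77, 0.05, 0.29, 0, 0, -0.0954, 0], [-0.77, 0.05, 0.29, 0, 0, -0.0954, 0], [-0.77, 0.05, 0.29, 0, 0, -0.0954, 0], [-0.77, 0.05, 0.29, 0, 0, -0.0954, 0], [-0.77, 0.05, 0.29, 0, 0, -0.0954, 0], [-0.77, 0.05, 0.29, 0, 0, -0.0954, 0], [-0.77, 0.05, 0.29, 0, 0, -0.0954, 0]]}}

```text
time: 9.63
tool_pos: [0.6253, -0.1824, 0.153]
tool_rot: [3.14, 0.0, 3.062]
contact_force: [0.3, 0.1, -0.7]
opening: 0.0201
grip_force: 25.0
```

```bash
python3 wlook.py w5; python3 - <<'E'
from h import *
p,Ro,o=cur();print(p,o['qpos'].round(2));plan(*read_pose('L',.06),1)
P=wcloud(dict(np.load('w5.npz'))).reshape(-1,3)
b=(P[:,0]>.54)&(P[:,0]<.66)&(P[:,1]<-.27)&(P[:,1]>-.4)&(P[:,2]>.09)&(P[:,2]<.16);Q=P[b]
print(b.sum(),[np.percentile(Q[:,i],[1,5,50,95,99]).round(4) for i in range(3)])
f=Q[(Q[:,2]<.138)&(Q[:,1]>-.33)];print('front',len(f),np.polyfit(f[:,0],f[:,1],1) if len(f)>10 else '',f.mean(0) if len(f) else '')
t=Q[abs(Q[:,2]-.145)<.004];print(len(t),cv2.minAreaRect((t[:,:2]*1000).astype(np.float32)))
E
```

```text
[ 0.62622764 -0.18241933  0.15231005] [ 0.1 -0.4 -1.3] 0.019400287978375213 24.99984562397003
blank pts 3266 x [ 7.7 25.2 37. ] y [-16.3   0.7  18. ] z [ 5.9 19.7 38.8]
[ 0.62622764 -0.18241933  0.15231005] [-0.4   0.64  1.26  0.    1.24 -1.9 ]
n 1 row [0.12, 0.03, -0.14] [0.0013, 0.0005, 0.0047]
6341 [array([0.5629, 0.5651, 0.586 , 0.6093, 0.6131]), array([-0.3695, -0.3634, -0.3166, -0.3027, -0.3019]), array([0.1028, 0.1086, 0.143 , 0.1453, 0.1457])]
front 1977 [ 0.11909792 -0.37520793] [ 0.58729934 -0.3052618   0.12218909]
3522 ((589.100830078125, -341.0620422363281), (64.03102111816406, 50.585205078125), 85.58869934082031)
```

View pics/w5.png

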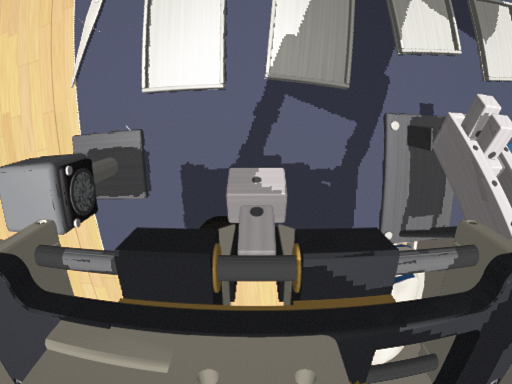

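```bash
cat >> h.py <<'E'
MARK=np.array([.596,-.257,.12])
E
python3 - <<'E'
from h import *
a=plan(*read_pose('L'),6)
l=read_pose('L')[0];r=read_pose('R')[0];print(l,r)
b=plan((l+r)/2+[0,.02,0],pose_R(RY,D(90)),16,*a)
plan(*read_pose('R'),16,*b)
E
```

```text
n 6 row [0.04, -0.98, -0.02] [0.0002, 0.0001, 0.0008]
[ 0.61964352 -0.24080513  0.1537    ] [ 0.57518101 -0.23730585  0.1537    ]
n 16 row [0.22, -0.01, 0.0] [-0.0, -0.0, 0.0982]
n 16 row [-0.2, -0.01, -0.0] [-0.0, 0.0, 0.0982]
```

Emit:
{"api": "carry_out", "payload": {"deltas": [[0.04, -0.98, -0.02, 0, 0, 0.001, 0], [0.04, -0.98, -0.02, 0, 0, 0.001, 0], [0.04, -0.98, -0.02, 0, 0, 0.001, 0], [0.04, -0.98, -0.02, 0, 0, 0.001, 0], [0.04, -0.98, -0.02, 0, 0, 0.001, 0], [0.04, -0.98, -0.02, 0, 0, 0.001, 0], [0, 0, 0, 0, 0, 0, 0], [0, 0, 0, 0, 0, 0, 0]]}}

```text
time: 10.35
tool_pos: [0.6171, -0.2413, 0.1552]
tool_rot: [3.14, 0.001, 3.05]
contact_force: [0.1, 1.0, -0.7]
opening: 0.0198
grip_force: 25.0
```

```bash
python3 - <<'E'
from h import *
p,Ro,o=cur();print(p,abs(o['qvel']).max());plan(*read_pose('L'),1)
c=shot('scene','s2.png')
cv2.imwrite('pics/s2c.png',cv2.resize(c['image'][200:340,260:400],(560,560),interpolation=3))
E
```

```text
[ 0.61709709 -0.24128984  0.1551713 ] 0.021402885230129554
n 1 row [-0.25, 0.07, 0.15] [0.0012, 0.0007, -0.0131]
```

View pics/s2c.png

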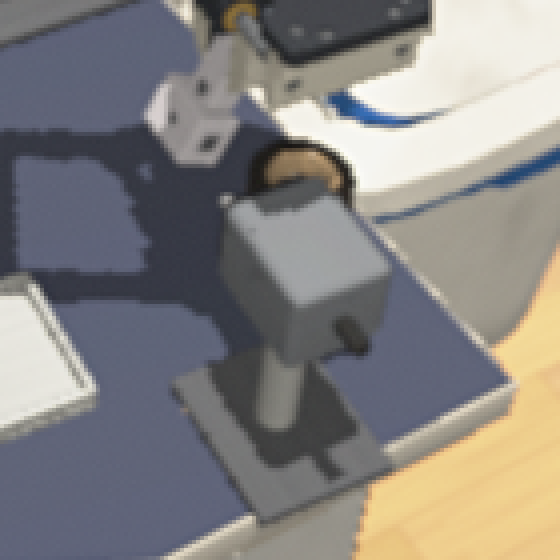

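Emit:
{"api": "carry_out", "payload": {"deltas": [[-0.2, 0.07, 0.15, 0, 0, -0.01, 0], [0, 0, 0, 0, 0, 0, 0], [0, 0, 0, 0, 0, 0, 0], [0, 0, 0, 0, 0, 0, 0], [0, 0, 0, 0, 0, 0, 0], [0, 0, 0, 0, 0, 0, 0], [0, 0, 0, 0, 0, 0, 0], [0, 0, 0, 0, 0, 0, 0]]}}

```text
time: 11.07
tool_pos: [0.6194, -0.2399, 0.1537]
tool_rot: [3.141, 0.001, 3.062]
contact_force: [0.7, -0.8, -0.6]
opening: 0.0192
grip_force: 25.0
```

Emit:
{"api": "carry_out", "payload": {"deltas": [[0, 0, 0, 0, 0, 0, 0], [0, 0, 0, 0, 0, 0, 0], [0, 0, 0, 0, 0, 0, 0], [0, 0, 0, 0, 0, 0, 0], [0, 0, 0, 0, 0, 0, 0], [0, 0, 0, 0, 0, 0, 0], [0, 0, 0, 0, 0, 0, 0], [0, 0, 0, 0, 0, 0, 0]]}}

```text
time: 11.73
tool_pos: [0.6194, -0.24, 0.1537]
tool_rot: [3.141, 0.001, 3.062]
contact_force: [-0.1, 0.7, -1.5]
opening: 0.0198
grip_force: 25.0
```

Emit:
{"api": "carry_out", "payload": {"deltas": [[0, 0, 0, 0, 0, 0, 0], [0, 0, 0, 0, 0, 0, 0], [0, 0, 0, 0, 0, 0, 0], [0, 0, 0, 0, 0, 0, 0], [0, 0, 0, 0, 0, 0, 0], [0, 0, 0, 0, 0, 0, 0], [0, 0, 0, 0, 0, 0, 0], [0, 0, 0, 0, 0, 0, 0]]}}

```text
time: 12.4
tool_pos: [0.6194, -0.24, 0.1537]
tool_rot: [3.141, 0.001, 3.062]
contact_force: [-0.3, -0.3, -0.6]
opening: 0.0198
grip_force: 25.0
```

Emit:
{"api": "carry_out", "payload": {"deltas": [[0, 0, 0, 0, 0, 0, 0], [0, 0, 0, 0, 0, 0, 0], [0, 0, 0, 0, 0, 0, 0], [0, 0, 0, 0, 0, 0, 0], [0, 0, 0, 0, 0, 0, 0], [0, 0, 0, 0, 0, 0, 0], [0, 0, 0, 0, 0, 0, 0], [0, 0, 0, 0, 0, 0, 0]]}}

```text
time: 13.07
tool_pos: [0.6194, -0.2399, 0.1537]
tool_rot: [3.141, 0.001, 3.062]
contact_force: [0.1, 0.1, -1.2]
opening: 0.02
grip_force: 25.0
```

Emit:
{"api": "carry_out", "payload": {"deltas": [[0, 0, 0, 0, 0, 0, 0], [0, 0, 0, 0, 0, 0, 0], [0, 0, 0, 0, 0, 0, 0], [0, 0, 0, 0, 0, 0, 0], [0, 0, 0, 0, 0, 0, 0], [0, 0, 0, 0, 0, 0, 0], [0, 0, 0, 0, 0, 0, 0], [0, 0, 0, 0, 0, 0, 0]]}}

```text
time: 13.73
tool_pos: [0.6194, -0.24, 0.1537]
tool_rot: [3.141, 0.001, 3.062]
contact_force: [0.2, -0.2, -1.4]
opening: 0.0197
grip_force: 25.0
```

Emit:
{"api": "carry_out", "payload": {"deltas": [[0.22, -0.01, 0, 0, 0, 0.0982, 0], [0.22, -0.01, 0, 0, 0, 0.0982, 0], [0.22, -0.01, 0, 0, 0, 0.0982, 0], [0.22, -0.01, 0, 0, 0, 0.0982, 0], [0.22, -0.01, 0, 0, 0, 0.0982, 0], [0.22, -0.01, 0, 0, 0, 0.0982, 0], [0.22, -0.01, 0, 0, 0, 0.0982, 0], [0.22, -0.01, 0, 0, 0, 0.0982, 0]]}}

```text
time: 14.4
tool_pos: [0.6033, -0.2336, 0.1537]
tool_rot: [3.14, -0.0, 2.271]
contact_force: [-0.9, -0.3, -0.7]
opening: 0.0197
grip_force: 25.0
```

Emit:
{"api": "carry_out", "payload": {"deltas": [[0.22, -0.01, 0, 0, 0, 0.0982, 0], [0.22, -0.01, 0, 0, 0, 0.0982, 0], [0.22, -0.01, 0, 0, 0, 0.0982, 0], [0.22, -0.01, 0, 0, 0, 0.0982, 0], [0.22, -0.01, 0, 0, 0, 0.0982, 0], [0.22, -0.01, 0, 0, 0, 0.0982, 0], [0.22, -0.01, 0, 0, 0, 0.0982, 0], [0.22, -0.01, 0, 0, 0, 0.0982, 0]]}}

```text
time: 15.07
tool_pos: [0.5966, -0.2178, 0.1537]
tool_rot: [3.141, -0.001, 1.486]
contact_force: [0.5, 0.2, -0.6]
opening: 0.0196
grip_force: 25.0
```

Emit:
{"api": "carry_out", "payload": {"deltas": [[-0.2, -0.01, 0, 0, 0, 0.0982, 0], [-0.2, -0.01, 0, 0, 0, 0.0982, 0], [-0.2, -0.01, 0, 0, 0, 0.0982, 0], [-0.2, -0.01, 0, 0, 0, 0.0982, 0], [-0.2, -0.01, 0, 0, 0, 0.0982, 0], [-0.2, -0.01, 0, 0, 0, 0.0982, 0], [-0.2, -0.01, 0, 0, 0, 0.0982, 0], [-0.2, -0.01, 0, 0, 0, 0.0982, 0]]}}

```text
time: 15.73
tool_pos: [0.5895, -0.2318, 0.1537]
tool_rot: [-3.141, -0.001, 0.7]
contact_force: [0.4, -1.0, -1.6]
opening: 0.0201
grip_force: 25.0
```

Emit:
{"api": "carry_out", "payload": {"deltas": [[-0.2, -0.01, 0, 0, 0, 0.0982, 0], [-0.2, -0.01, 0, 0, 0, 0.0982, 0], [-0.2, -0.01, 0, 0, 0, 0.0982, 0], [-0.2, -0.01, 0, 0, 0, 0.0982, 0], [-0.2, -0.01, 0, 0, 0, 0.0982, 0], [-0.2, -0.01, 0, 0, 0, 0.0982, 0], [-0.2, -0.01, 0, 0, 0, 0.0982, 0], [-0.2, -0.01, 0, 0, 0, 0.0982, 0]]}}

```text
time: 16.4
tool_pos: [0.5746, -0.2366, 0.1537]
tool_rot: [-3.141, -0.001, -0.086]
contact_force: [0.3, -0.2, -0.1]
opening: 0.0199
grip_force: 25.0
```

```bash
python3 - <<'E'
from h import *
from m import trays
p,Ro,o=cur();print(p,abs(o['qvel']).max());plan(*read_pose('R'),1)
c=shot('top','t2.png')
for r in trays(c): print(np.round(r[0],1),np.round(r[1],1),round(r[2],1))
E
```

```text
[ 0.57456885 -0.23661327  0.1536939 ] 1.154516788770804
n 1 row [0.07, 0.06, -0.0] [-0.0009, -0.0008, -0.0072]
[176.4 428.7] [ 26.7 290.2] 90.0
[440.4  16.7] [97.7 85.2] 4.1
[441.4 290.9] [ 59.  142.7] 83.9
[454.3 142.2] [111.1  85.3] 5.3
[549.8 428.8] [318.1  26.6] 0.7
```

```bash
cat >> h.py <<'E'
def place_pose(cx,cy,hd,tau=15,zc=.005):
    h=D(hd);b=np.array([np.cos(h),np.sin(h),0]);Rb=blankR(h,D(tau))
    p=np.array([cx,cy,zc])+.032*b+Rb@(BT-[.032,0,-.012]);return p,pose_R(h,D(tau)+TH)
E
python3 - <<'E'
from h import *
from fk import *
import fk as F
F.MT=np.array([[0,-1,0],[1,0,0],[0,0,1.]])
p,Rt=place_pose(.4338,.0162,90);print(p)
st=read_pose('R')
a=plan(np.array([.47,-.11,.2]),pose_R(D(45),D(75)),16,*st)
b=plan(p+[0,-.0,.06],Rt,16,*a)
c=plan(p,Rt,8,*b)
q=np.array([-.5,.6,1.3,0,1.2,1.15])
for P_ in(st,a,b,c): q,e=ik(*P_,q=q);print(q.round(2),round(e,4))
E
```

```text
[ 0.4338     -0.00240708  0.02477178]
n 16 row [-0.34, -1.01, -0.32] [0.0071, 0.0153, -0.0537]
n 16 row [0.07, -0.43, 0.92] [0.0268, 0.0362, -0.042]
n 8 row [-0.57, 0.0, 0.48] [0.0, 0.0, 0.0]
[-0.51  0.59  1.35 -0.    1.2   1.13] 0.0
[-0.56  0.24  1.8   0.29  1.06  0.09] 0.0
[-0.66  0.66  1.87  0.68  1.31 -1.08] 0.0
[-0.66  0.78  1.88  0.7   1.21 -1.17] 0.0
```

Emit:
{"api": "carry_out", "payload": {"deltas": [[0.07, 0.06, 0, 0, 0, -0.0072, 0], [0, 0, 0, 0, 0, 0, 0], [0, 0, 0, 0, 0, 0, 0], [0, 0, 0, 0, 0, 0, 0], [0, 0, 0, 0, 0, 0, 0], [0, 0, 0, 0, 0, 0, 0], [0, 0, 0, 0, 0, 0, 0], [0, 0, 0, 0, 0, 0, 0]]}}

```text
time: 17.12
tool_pos: [0.5753, -0.2372, 0.1536]
tool_rot: [-3.141, -0.001, -0.073]
contact_force: [0.1, -1.0, -0.8]
opening: 0.0196
grip_force: 25.0
```

Emit:
{"api": "carry_out", "payload": {"deltas": [[0, 0, 0, 0, 0, 0, 0], [0, 0, 0, 0, 0, 0, 0], [0, 0, 0, 0, 0, 0, 0], [0, 0, 0, 0, 0, 0, 0], [0, 0, 0, 0, 0, 0, 0], [0, 0, 0, 0, 0, 0, 0], [0, 0, 0, 0, 0, 0, 0], [0, 0, 0, 0, 0, 0, 0]]}}

```text
time: 17.78
tool_pos: [0.5753, -0.2372, 0.1536]
tool_rot: [-3.141, -0.001, -0.074]
contact_force: [0.7, -0.4, -0.5]
opening: 0.0198
grip_force: 25.0
```

Emit:
{"api": "carry_out", "payload": {"deltas": [[0, 0, 0, 0, 0, 0, 0], [0, 0, 0, 0, 0, 0, 0], [0, 0, 0, 0, 0, 0, 0], [0, 0, 0, 0, 0, 0, 0], [0, 0, 0, 0, 0, 0, 0], [0, 0, 0, 0, 0, 0, 0], [0, 0, 0, 0, 0, 0, 0], [0, 0, 0, 0, 0, 0, 0]]}}

```text
time: 18.45
tool_pos: [0.5753, -0.2372, 0.1537]
tool_rot: [-3.141, -0.001, -0.074]
contact_force: [-0.4, -0.3, -1.0]
opening: 0.02
grip_force: 25.0
```

Emit:
{"api": "carry_out", "payload": {"deltas": [[0, 0, 0, 0, 0, 0, 0], [0, 0, 0, 0, 0, 0, 0], [0, 0, 0, 0, 0, 0, 0], [0, 0, 0, 0, 0, 0, 0], [0, 0, 0, 0, 0, 0, 0], [0, 0, 0, 0, 0, 0, 0], [0, 0, 0, 0, 0, 0, 0], [0, 0, 0, 0, 0, 0, 0]]}}

```text
time: 19.12
tool_pos: [0.5753, -0.2372, 0.1536]
tool_rot: [-3.141, -0.001, -0.074]
contact_force: [0.1, 0.2, -0.7]
opening: 0.02
grip_force: 25.0
```

Emit:
{"api": "carry_out", "payload": {"deltas": [[0, 0, 0, 0, 0, 0, 0], [0, 0, 0, 0, 0, 0, 0], [0, 0, 0, 0, 0, 0, 0], [0, 0, 0, 0, 0, 0, 0], [0, 0, 0, 0, 0, 0, 0], [0, 0, 0, 0, 0, 0, 0], [0, 0, 0, 0, 0, 0, 0], [0, 0, 0, 0, 0, 0, 0]]}}

```text
time: 19.78
tool_pos: [0.5753, -0.2372, 0.1537]
tool_rot: [-3.141, -0.001, -0.074]
contact_force: [-1.0, 0.9, -0.7]
opening: 0.0204
grip_force: 25.0
```

Emit:
{"api": "carry_out", "payload": {"deltas": [[-0.34, -1.01, -0.32, 0.0071, 0.0153, -0.0537, 0], [-0.34, -1.01, -0.32, 0.0071, 0.0153, -0.0537, 0], [-0.34, -1.01, -0.32, 0.0071, 0.0153, -0.0537, 0], [-0.34, -1.01, -0.32, 0.0071, 0.0153, -0.0537, 0], [-0.34, -1.01, -0.32, 0.0071, 0.0153, -0.0537, 0], [-0.34, -1.01, -0.32, 0.0071, 0.0153, -0.0537, 0], [-0.34, -1.01, -0.32, 0.0071, 0.0153, -0.0537, 0], [-0.34, -1.01, -0.32, 0.0071, 0.0153, -0.0537, 0]]}}

```text
time: 20.45
tool_pos: [0.5377, -0.1608, 0.1794]
tool_rot: [-3.112, -0.133, 0.358]
contact_force: [0.9, -0.2, -0.3]
opening: 0.0196
grip_force: 25.0
```

Emit:
{"api": "carry_out", "payload": {"deltas": [[-0.34, -1.01, -0.32, 0.0071, 0.0153, -0.0537, 0], [-0.34, -1.01, -0.32, 0.0071, 0.0153, -0.0537, 0], [-0.34, -1.01, -0.32, 0.0071, 0.0153, -0.0537, 0], [-0.34, -1.01, -0.32, 0.0071, 0.0153, -0.0537, 0], [-0.34, -1.01, -0.32, 0.0071, 0.0153, -0.0537, 0], [-0.34, -1.01, -0.32, 0.0071, 0.0153, -0.0537, 0], [-0.34, -1.01, -0.32, 0.0071, 0.0153, -0.0537, 0], [-0.34, -1.01, -0.32, 0.0071, 0.0153, -0.0537, 0]]}}

```text
time: 21.12
tool_pos: [0.4694, -0.1093, 0.2012]
tool_rot: [3.141, -0.264, 0.794]
contact_force: [-0.2, -0.2, -0.6]
opening: 0.0197
grip_force: 25.0
```

Emit:
{"api": "carry_out", "payload": {"deltas": [[0.07, -0.43, 0.92, 0.0268, 0.0362, -0.042, 0], [0.07, -0.43, 0.92, 0.0268, 0.0362, -0.042, 0], [0.07, -0.43, 0.92, 0.0268, 0.0362, -0.042, 0], [0.07, -0.43, 0.92, 0.0268, 0.0362, -0.042, 0], [0.07, -0.43, 0.92, 0.0268, 0.0362, -0.042, 0], [0.07, -0.43, 0.92, 0.0268, 0.0362, -0.042, 0], [0.07, -0.43, 0.92, 0.0268, 0.0362, -0.042, 0], [0.07, -0.43, 0.92, 0.0268, 0.0362, -0.042, 0]]}}

```text
time: 21.78
tool_pos: [0.4583, -0.0614, 0.1365]
tool_rot: [-3.07, -0.569, 1.147]
contact_force: [0.1, 0.1, -0.6]
opening: 0.0194
grip_force: 25.0
```

Emit:
{"api": "carry_out", "payload": {"deltas": [[0.07, -0.43, 0.92, 0.0268, 0.0362, -0.042, 0], [0.07, -0.43, 0.92, 0.0268, 0.0362, -0.042, 0], [0.07, -0.43, 0.92, 0.0268, 0.0362, -0.042, 0], [0.07, -0.43, 0.92, 0.0268, 0.0362, -0.042, 0], [0.07, -0.43, 0.92, 0.0268, 0.0362, -0.042, 0], [0.07, -0.43, 0.92, 0.0268, 0.0362, -0.042, 0], [0.07, -0.43, 0.92, 0.0268, 0.0362, -0.042, 0], [0.07, -0.43, 0.92, 0.0268, 0.0362, -0.042, 0]]}}

```text
time: 22.45
tool_pos: [0.4331, -0.0033, 0.0857]
tool_rot: [3.139, -0.875, 1.58]
contact_force: [0.0, -0.7, -1.0]
opening: 0.0199
grip_force: 25.0
```

```bash
python3 wlook.py w6; python3 - <<'E'
from h import *
p,Ro,o=cur();print(p,o['qpos'].round(2))
P=place_pose(.4338,.0162,90);plan(P[0]+[0,0,.06],P[1],1);plan(*P,8)
c=dict(np.load('w6.npz'));W=wcloud(c);im=c['image']
# edges of tray from depth: height 10-16mm
m=(W[...,2]>.009)&(W[...,2]<.018)&(W[...,0]>.36)&(W[...,0]<.51)&(W[...,1]>-.05)&(W[...,1]<.08)
q=W[m];print(len(q),cv2.minAreaRect((q[:,:2]*1000).astype(np.float32)))
E
```

```text
[ 0.43210821 -0.00229271  0.08445883] [-0.2  0.3 -2.6] 0.020122487336221444 24.99868243932724
blank pts 3230 x [ 8.2 25.9 37.5] y [-14.9   2.1  19.4] z [ 6.1 19.4 38.3]
[ 0.43210821 -0.00229271  0.08445883] [-0.66  0.67  1.87  0.67  1.32 -1.09]
n 1 row [0.02, 0.17, -0.03] [-0.008, -0.0061, 0.0065]
n 8 row [-0.57, 0.02, 0.48] [-0.001, -0.0008, 0.0008]
466 ((431.2288818359375, 56.42835998535156), (109.8396987915039, 14.849579811096191), 0.1356685310602188)
```

View pics/w6.png

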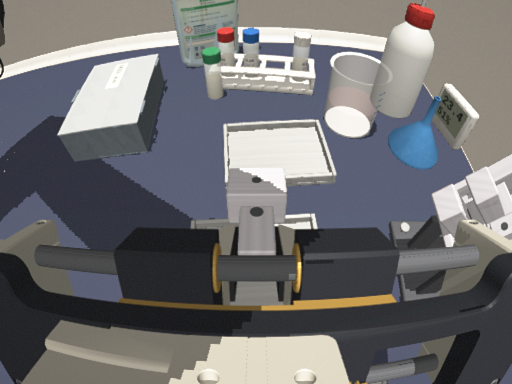

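Emit:
{"api": "carry_out", "payload": {"deltas": [[-0.57, 0.02, 0.48, 0, 0, 0, 0], [-0.57, 0.02, 0.48, 0, 0, 0, 0], [-0.57, 0.02, 0.48, 0, 0, 0, 0], [-0.57, 0.02, 0.48, 0, 0, 0, 0], [-0.57, 0.02, 0.48, 0, 0, 0, 0], [-0.57, 0.02, 0.48, 0, 0, 0, 0], [-0.57, 0.02, 0.48, 0, 0, 0, 0], [-0.57, 0.02, 0.48, 0, 0, 0, 0]]}}

```text
time: 23.17
tool_pos: [0.4346, -0.003, 0.0256]
tool_rot: [-3.141, -0.874, 1.576]
contact_force: [-0.3, 0.1, -0.5]
opening: 0.0198
grip_force: 25.0
```

Emit:
{"api": "carry_out", "payload": {"deltas": [[0, 0, 0, 0, 0, 0, 0], [0, 0, 0, 0, 0, 0, 0], [0, 0, 0, 0, 0, 0, 0], [0, 0, 0, 0, 0, 0, 0], [0, 0, 0, 0, 0, 0, 0], [0, 0, 0, 0, 0, 0, 0], [0, 0, 0, 0, 0, 0, 0], [0, 0, 0, 0, 0, 0, 0]]}}

```text
time: 23.83
tool_pos: [0.4346, -0.0029, 0.0265]
tool_rot: [3.142, -0.874, 1.576]
contact_force: [-0.1, 0.3, -1.0]
opening: 0.0198
grip_force: 25.0
```

```bash
python3 - <<'E'
from h import *
p,Ro,o=cur();print(p,o['contact_force'])
P=place_pose(.4338,.0162,90);plan(*P,1)
c=shot('scene','s3.png')
cv2.imwrite('pics/s3c.png',cv2.resize(c['image'][150:270,130:290],(800,600),interpolation=3))
E
```

```text
[ 0.43458823 -0.00293856  0.02647428] [-0.07429575  0.28050075 -0.99501004]
n 1 row [-0.1, -0.08, 0.15] [-0.004, -0.0017, 0.0034]
```

View pics/s3c.png

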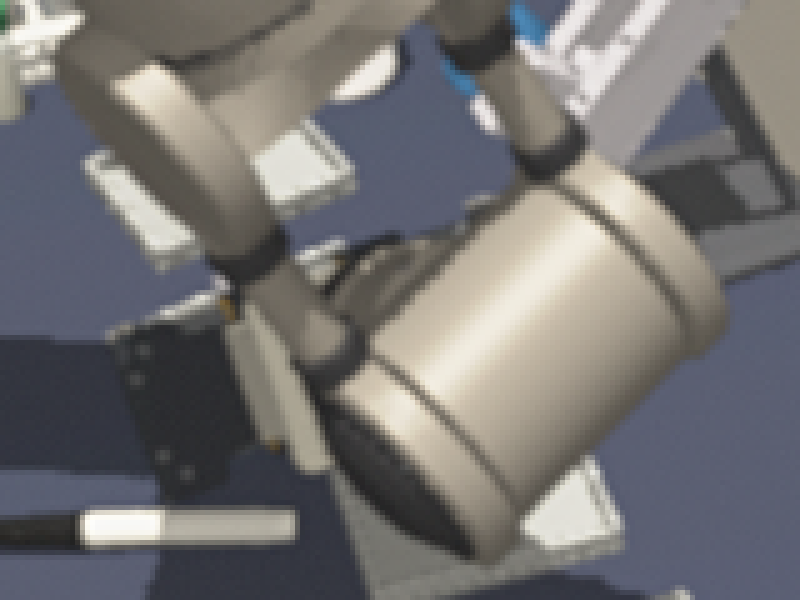

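Emit:
{"api": "carry_out", "payload": {"deltas": [[-0.1, 0, 0.08, 0, 0, 0, 0], [-0.08, 0, 0.06, 0, 0, 0, 0], [0, 0, 0, 0, 0, 0, 0], [0, 0, 0, 0, 0, 0, 0], [0, 0, 0, 0, 0, 0, 0.2], [0, 0, 0, 0, 0, 0, 0.25], [0, 0, 0, 0, 0, 0, 0.35], [0, 0, 0, 0, 0, 0, 0.35]]}}

```text
time: 24.55
tool_pos: [0.4345, -0.0029, 0.0241]
tool_rot: [-3.141, -0.875, 1.576]
contact_force: [-0.1, 0.0, 0.3]
opening: 0.0305
grip_force: 0.0
```

Emit:
{"api": "carry_out", "payload": {"deltas": [[0, 0, 0, 0, 0, 0, 0.35], [0, 0, 0, 0, 0, 0, 0.35], [0, 0, 0, 0, 0, 0, 0.35], [0, 0, 0, 0, 0, 0, 0.35], [0, 0, 0, 0, 0, 0, 0.35], [0, 0, 0, 0, 0, 0, 0.35], [0, 0, 0, 0, 0, 0, 0.35], [0, 0, 0, 0, 0, 0, 0.35]]}}

```text
time: 25.22
tool_pos: [0.4346, -0.003, 0.0241]
tool_rot: [-3.141, -0.874, 1.576]
contact_force: [-1.0, -0.6, 0.4]
opening: 0.0321
grip_force: 0.0
```

Emit:
{"api": "carry_out", "payload": {"deltas": [[0, 0, -0.8, 0, 0, 0, 0.35], [0, 0, -0.8, 0, 0, 0, 0.35], [0, 0, -0.8, 0, 0, 0, 0.35], [0, 0, -0.8, 0, 0, 0, 0.35], [0, 0, -1.5, 0, 0, 0, 0.35], [0, 0, -1.5, 0, 0, 0, 0.35], [0, 0, -1.5, 0, 0, 0, 0.35], [0, 0, -1.5, 0, 0, 0, 0.6]]}}

```text
time: 25.88
tool_pos: [0.4349, -0.0748, 0.0841]
tool_rot: [3.141, -0.874, 1.576]
contact_force: [0.1, -0.1, -0.8]
opening: 0.0353
grip_force: 0.0
```

```bash
python3 wlook.py w7;python3 - <<'E'
from h import *
c=dict(np.load('w7.npz'));W=wcloud(c)
for lo,hi in((.017,.023),(.024,.033),(.009,.0165)):
    m=(W[...,2]>lo)&(W[...,2]<hi)&(W[...,0]>.36)&(W[...,0]<.51)&(W[...,1]>-.04)&(W[...,1]<.07);q=W[m];print(lo,len(q),cv2.minAreaRect((q[:,:2]*1000).astype(np.float32)) if len(q) else '')
E
```

```text
[ 0.43594593 -0.07712792  0.08516021] [ 1.4 -2.2  1.3] 0.03896534688173344 0.0
blank pts 162 x [-6.3 10.2 12. ] y [-24.5 -17.6  24.8] z [ 5.2  7.6 11.8]
0.017 933 ((435.80712890625, 1.517669677734375), (35.714534759521484, 38.47113800048828), 0.2886388599872589)
0.024 1001 ((435.63165283203125, 32.87712860107422), (36.067176818847656, 28.86823272705078), 0.36245498061180115)
0.009 1759 ((433.9735107421875, 18.559724807739258), (110.18451690673828, 85.0145034790039), 4.229833602905273)
```

View pics/w7.png

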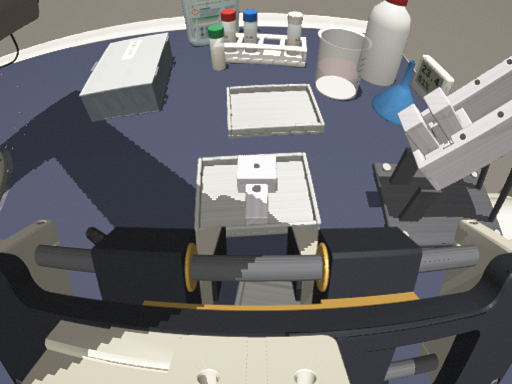

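```bash
python3 - <<'E'
from h import *
a=plan(np.array([.45,-.09,.2]),pose_R(D(45),D(75)),8)
g=grasp_pos();b=plan(g-.05*Rg()[:,2],Rg(),16,*a);plan(g,Rg(),8,*b)
E
```

```text
n 8 row [0.76, 0.11, -1.26] [-0.0534, -0.0723, 0.0847]
n 16 row [0.57, -0.4, 0.53] [-0.0177, 0.0103, 0.0485]
n 8 row [-0.0, 0.0, 0.62] [0.0, 0.0, 0.0]
```

Emit:
{"api": "carry_out", "payload": {"deltas": [[0.76, 0.11, -1.26, -0.0534, -0.0723, 0.0847, 0.5], [0.76, 0.11, -1.26, -0.0534, -0.0723, 0.0847, 0.5], [0.76, 0.11, -1.26, -0.0534, -0.0723, 0.0847, 0.5], [0.76, 0.11, -1.26, -0.0534, -0.0723, 0.0847, 0.5], [0.76, 0.11, -1.26, -0.0534, -0.0723, 0.0847, 0.5], [0.76, 0.11, -1.26, -0.0534, -0.0723, 0.0847, 0.5], [0.76, 0.11, -1.26, -0.0534, -0.0723, 0.0847, 0.5], [0.76, 0.11, -1.26, -0.0534, -0.0723, 0.0847, 0.5]]}}

```text
time: 26.6
tool_pos: [0.4486, -0.0871, 0.1972]
tool_rot: [-3.134, -0.271, 0.795]
contact_force: [-0.3, 0.4, 0.3]
opening: 0.0458
grip_force: 0.0
```

Emit:
{"api": "carry_out", "payload": {"deltas": [[0.57, -0.4, 0.53, -0.0177, 0.0103, 0.0485, 0.5], [0.57, -0.4, 0.53, -0.0177, 0.0103, 0.0485, 0.5], [0.57, -0.4, 0.53, -0.0177, 0.0103, 0.0485, 0.5], [0.57, -0.4, 0.53, -0.0177, 0.0103, 0.0485, 0.5], [0.57, -0.4, 0.53, -0.0177, 0.0103, 0.0485, 0.5], [0.57, -0.4, 0.53, -0.0177, 0.0103, 0.0485, 0.5], [0.57, -0.4, 0.53, -0.0177, 0.0103, 0.0485, 0.5], [0.57, -0.4, 0.53, -0.0177, 0.0103, 0.0485, 0.5]]}}

```text
time: 27.27
tool_pos: [0.4754, -0.0281, 0.169]
tool_rot: [3.137, -0.355, 0.389]
contact_force: [0.3, -0.1, -0.4]
opening: 0.0456
grip_force: 0.0
```

Emit:
{"api": "carry_out", "payload": {"deltas": [[0.57, -0.4, 0.53, -0.0177, 0.0103, 0.0485, 0.5], [0.57, -0.4, 0.53, -0.0177, 0.0103, 0.0485, 0.5], [0.57, -0.4, 0.53, -0.0177, 0.0103, 0.0485, 0.5], [0.57, -0.4, 0.53, -0.0177, 0.0103, 0.0485, 0.5], [0.57, -0.4, 0.53, -0.0177, 0.0103, 0.0485, 0.5], [0.57, -0.4, 0.53, -0.0177, 0.0103, 0.0485, 0.5], [0.57, -0.4, 0.53, -0.0177, 0.0103, 0.0485, 0.5], [0.57, -0.4, 0.53, -0.0177, 0.0103, 0.0485, 0.5]]}}

```text
time: 27.93
tool_pos: [0.5256, 0.0149, 0.1473]
tool_rot: [-3.124, -0.436, -0.032]
contact_force: [0.9, 0.4, -0.9]
opening: 0.0459
grip_force: 0.0
```

```bash
python3 wlook.py w8; sed -i "s/w2.npz/w8.npz/" chute.py; python3 chute.py; python3 - <<'E'
from h import *
p,Ro,o=cur();print(p,o['qpos'].round(2));g=grasp_pos();plan(g-.05*Rg()[:,2],Rg(),1);plan(g-.012*Rg()[:,2],Rg(),6)
E
```

```text
[0.52622581 0.01551948 0.14692488] [ 0.1 -0.  -0.4] 0.04591565724054724 0.0
blank pts 3929 x [-2.6 25.4 44.3] y [-18.3   3.8  25.4] z [25.  43.5 73.4]
tail 16 195 15.58927413805267 -9.130575292695228 10.564706333527997 [0.29522127 9.01854919]
end 248 -33.14912437339795
tail 40 434 39.6306818598285 -9.176544479192941 10.922190171989365 [-0.01452334  0.65160318]
end 318 -33.12018390875443
[0.52622581 0.01551948 0.14692488] [-0.16  0.26  2.02  0.17  0.43  1.31]
n 1 row [0.4, 0.51, -0.15] [-0.0201, -0.0005, 0.0049]
n 6 row [0.07, 0.09, 0.61] [-0.0034, -0.0001, 0.0008]chute.py:12: RuntimeWarning: Mean of empty slice.
  m=(S>lo)&(S<hi)&(abs(T-t0)<4)&(abs(Y)<14);print('tail',t0,m.sum(),T[m].mean(),Y[m].min(),Y[m].max(),np.polyfit(S[m],Y[m],1))
  ret = ret.dtype.type(ret / rcount)
Traceback (most recent call last):
  File "chute.py", line 12, in <module>
    m=(S>lo)&(S<hi)&(abs(T-t0)<4)&(abs(Y)<14);print('tail',t0,m.sum(),T[m].mean(),Y[m].min(),Y[m].max(),np.polyfit(S[m],Y[m],1))
                                                                                  ~~~~~~~~^^
ValueError: zero-size array to reduction operation minimum which has no identity
```

Emit:
{"api": "carry_out", "payload": {"deltas": [[0.07, 0.09, 0.61, -0.0034, 0, 0.001, 0.5], [0.07, 0.09, 0.61, -0.0034, 0, 0.001, 0.5], [0.07, 0.09, 0.61, -0.0034, 0, 0.001, 0.5], [0.07, 0.09, 0.61, -0.0034, 0, 0.001, 0.5], [0.07, 0.09, 0.61, -0.0034, 0, 0.001, 0.5], [0.07, 0.09, 0.61, -0.0034, 0, 0.001, 0.5], [0, 0, 0, 0, 0, 0, 0.5], [0, 0, 0, 0, 0, 0, 0.5]]}}

```text
time: 28.65
tool_pos: [0.5446, 0.0089, 0.1153]
tool_rot: [3.141, -0.435, -0.035]
contact_force: [0.4, -0.1, 0.3]
opening: 0.0456
grip_force: 0.0
```

```bash
python3 - <<'E'
from h import *
p,Ro,o=cur();print(p);plan(grasp_pos(),Rg(),4)
E
```

```text
[0.54464249 0.00893374 0.11527998]
n 4 row [0.01, -0.02, 0.3] [-0.0003, 0.0004, 0.0011]
```

Emit:
{"api": "carry_out", "payload": {"deltas": [[0, -0.02, 0.3, 0, 0, 0.001, 0.5], [0, -0.02, 0.3, 0, 0, 0.001, 0.5], [0, -0.02, 0.3, 0, 0, 0.001, 0.5], [0, -0.02, 0.3, 0, 0, 0.001, 0.5], [0, 0, 0, 0, 0, 0, 0.5], [0, 0, 0, 0, 0, 0, 0.5], [0, 0, 0, 0, 0, 0, 0.4], [0, 0, 0, 0, 0, 0, 0]], "force": 25}}

```text
time: 29.32
tool_pos: [0.5499, 0.0096, 0.1051]
tool_rot: [-3.141, -0.436, -0.04]
contact_force: [0.1, 0.4, 0.6]
opening: 0.037
grip_force: 0.0
```

Emit:
{"api": "carry_out", "payload": {"deltas": [[0, 0, 0, 0, 0, 0, 0], [0, 0, 0, 0, 0, 0, 0], [0, 0, 0, 0, 0, 0, 0], [0, 0, 0, 0, 0, 0, 0], [0, 0, 0, 0, 0, 0, 0], [0, 0, 0, 0, 0, 0, 0], [0, 0, 0, 0, 0, 0, 0], [0, 0, 0, 0, 0, 0, 0]], "force": 25}}

```text
time: 29.98
tool_pos: [0.5499, 0.0096, 0.1051]
tool_rot: [-3.141, -0.436, -0.04]
contact_force: [-0.9, 0.0, 2.3]
opening: 0.02
grip_force: 25.0
```

```bash
python3 - <<'E'
from h import *
p,Ro,o=cur();print(p,o['contact_force'],o['opening'],o['grip_force']);plan(grasp_pos(),Rg(),1)
plan(p-.09*blankR()[:,0],Ro,14)
E
```

```text
[0.5498953  0.00963474 0.10506462] [-0.86409362  0.02073945  2.26335408] 0.019981716389101446 24.994531273841858
n 1 row [0.01, 0.02, 0.06] [-0.0009, 0.0001, 0.0005]
n 14 row [-0.27, -0.0, -0.58] [0.0, 0.0, 0.0]
```

Emit:
{"api": "carry_out", "payload": {"deltas": [[-0.26, 0, -0.57, 0, 0, 0, 0], [-0.26, 0, -0.57, 0, 0, 0, 0], [-0.26, 0, -0.57, 0, 0, 0, 0], [-0.26, 0, -0.57, 0, 0, 0, 0], [-0.26, 0, -0.57, 0, 0, 0, 0], [-0.26, 0, -0.57, 0, 0, 0, 0], [-0.26, 0, -0.57, 0, 0, 0, 0], [-0.26, 0, -0.57, 0, 0, 0, 0]]}}

```text
time: 30.65
tool_pos: [0.5108, 0.0112, 0.1377]
tool_rot: [-3.141, -0.435, -0.04]
contact_force: [-0.7, 0.0, -1.2]
opening: 0.0197
grip_force: 25.0
```

Emit:
{"api": "carry_out", "payload": {"deltas": [[-0.26, 0, -0.57, 0, 0, 0, 0], [-0.26, 0, -0.57, 0, 0, 0, 0], [-0.26, 0, -0.57, 0, 0, 0, 0], [-0.26, 0, -0.57, 0, 0, 0, 0], [-0.26, 0, -0.57, 0, 0, 0, 0], [-0.26, 0, -0.57, 0, 0, 0, 0], [0, 0, 0, 0, 0, 0, 0], [0, 0, 0, 0, 0, 0, 0]]}}

```text
time: 31.32
tool_pos: [0.4832, 0.0122, 0.1623]
tool_rot: [-3.141, -0.437, -0.04]
contact_force: [0.7, -0.1, -1.7]
opening: 0.0198
grip_force: 25.0
```

```bash
python3 wlook.py w9; sed -i "s/w8.npz/w9.npz/;s/(16,40,64)/(16,40)/" chute.py; python3 chute.py 2>&1 | grep -v Warn | head -4; python3 - <<'E'
from h import *
a=plan(np.array([.55,-.1,.2]),pose_R(D(88),D(90)),16)
b=plan(*read_pose('L',.03),16,*a); c=plan(*read_pose('L'),4,*b)
E
```

```text
[0.48333485 0.01215929 0.16211143] [-0.6 -0.2 -2.2] 0.01989864210582237 24.992932677268982
blank pts 3741 x [ 8.8 27.6 42.8] y [-17.8  -0.9  16.3] z [ 6.1 21.9 71.8]
  m=(S>lo)&(S<hi)&(abs(T-t0)<4)&(abs(Y)<14);print('tail',t0,m.sum(),T[m].mean(),Y[m].min(),Y[m].max(),np.polyfit(S[m],Y[m],1))
  ret = ret.dtype.type(ret / rcount)
tail 16 251 15.777430357652502 -9.125846799025148 10.881291014394238 [0.01047811 0.93619178]
end 172 -33.03589610439614
n 16 row [-0.1, 0.92, -0.21] [0.0214, -0.0214, -0.0968]
n 16 row [-0.91, -0.1, 0.29] [0.0, 0.0, -0.0954]
n 4 row [0.0, -0.75, 0.0] [0.0, 0.0, 0.0]
```

Blank 2 is out the same way as the first, and the last one sits at the gate. Next: the reading point.

Emit:
{"api": "carry_out", "payload": {"deltas": [[-0.1, 0.92, -0.21, 0.0214, -0.0214, -0.0968, 0], [-0.1, 0.92, -0.21, 0.0214, -0.0214, -0.0968, 0], [-0.1, 0.92, -0.21, 0.0214, -0.0214, -0.0968, 0], [-0.1, 0.92, -0.21, 0.0214, -0.0214, -0.0968, 0], [-0.1, 0.92, -0.21, 0.0214, -0.0214, -0.0968, 0], [-0.1, 0.92, -0.21, 0.0214, -0.0214, -0.0968, 0], [-0.1, 0.92, -0.21, 0.0214, -0.0214, -0.0968, 0], [-0.1, 0.92, -0.21, 0.0214, -0.0214, -0.0968, 0]]}}

```text
time: 32.03
tool_pos: [0.492, -0.0598, 0.1786]
tool_rot: [3.049, -0.216, 0.77]
contact_force: [0.1, 0.1, -0.7]
opening: 0.0199
grip_force: 25.0
```

Emit:
{"api": "carry_out", "payload": {"deltas": [[-0.1, 0.92, -0.21, 0.0214, -0.0214, -0.0968, 0], [-0.1, 0.92, -0.21, 0.0214, -0.0214, -0.0968, 0], [-0.1, 0.92, -0.21, 0.0214, -0.0214, -0.0968, 0], [-0.1, 0.92, -0.21, 0.0214, -0.0214, -0.0968, 0], [-0.1, 0.92, -0.21, 0.0214, -0.0214, -0.0968, 0], [-0.1, 0.92, -0.21, 0.0214, -0.0214, -0.0968, 0], [-0.1, 0.92, -0.21, 0.0214, -0.0214, -0.0968, 0], [-0.1, 0.92, -0.21, 0.0214, -0.0214, -0.0968, 0]]}}

```text
time: 32.7
tool_pos: [0.5505, -0.1004, 0.1989]
tool_rot: [-3.14, 0.001, 1.538]
contact_force: [0.3, 0.1, -0.6]
opening: 0.0196
grip_force: 25.0
```

Emit:
{"api": "carry_out", "payload": {"deltas": [[-0.91, -0.1, 0.29, 0, 0, -0.0954, 0], [-0.91, -0.1, 0.29, 0, 0, -0.0954, 0], [-0.91, -0.1, 0.29, 0, 0, -0.0954, 0], [-0.91, -0.1, 0.29, 0, 0, -0.0954, 0], [-0.91, -0.1, 0.29, 0, 0, -0.0954, 0], [-0.91, -0.1, 0.29, 0, 0, -0.0954, 0], [-0.91, -0.1, 0.29, 0, 0, -0.0954, 0], [-0.91, -0.1, 0.29, 0, 0, -0.0954, 0]]}}

```text
time: 33.37
tool_pos: [0.5634, -0.1706, 0.1753]
tool_rot: [3.142, -0.0, 2.301]
contact_force: [0.4, 0.1, -1.0]
opening: 0.0194
grip_force: 25.0
```

Emit:
{"api": "carry_out", "payload": {"deltas": [[-0.91, -0.1, 0.29, 0, 0, -0.0954, 0], [-0.91, -0.1, 0.29, 0, 0, -0.0954, 0], [-0.91, -0.1, 0.29, 0, 0, -0.0954, 0], [-0.91, -0.1, 0.29, 0, 0, -0.0954, 0], [-0.91, -0.1, 0.29, 0, 0, -0.0954, 0], [-0.91, -0.1, 0.29, 0, 0, -0.0954, 0], [-0.91, -0.1, 0.29, 0, 0, -0.0954, 0], [-0.91, -0.1, 0.29, 0, 0, -0.0954, 0]]}}

```text
time: 34.03
tool_pos: [0.6218, -0.2121, 0.1519]
tool_rot: [3.141, -0.0, 3.064]
contact_force: [0.4, 0.1, 0.4]
opening: 0.0199
grip_force: 25.0
```

Emit:
{"api": "carry_out", "payload": {"deltas": [[0, -0.75, 0, 0, 0, 0, 0], [0, -0.75, 0, 0, 0, 0, 0], [0, -0.75, 0, 0, 0, 0, 0], [0, -0.75, 0, 0, 0, 0, 0], [0, 0, 0, 0, 0, 0, 0], [0, 0, 0, 0, 0, 0, 0], [0, 0, 0, 0, 0, 0, 0], [0, 0, 0, 0, 0, 0, 0]]}}

```text
time: 34.7
tool_pos: [0.6189, -0.2412, 0.1531]
tool_rot: [3.141, 0.0, 3.06]
contact_force: [-0.4, 0.8, -0.8]
opening: 0.0198
grip_force: 25.0
```

```bash
python3 wlook.py w10; python3 - <<'E'
from h import *
p,Ro,o=cur();plan(*read_pose('L'),1)
E
```

```text
[ 0.61892986 -0.2411818   0.15308939] [ 0.5  0.  -0.9] 0.02008455513928512 24.992879927158356
blank pts 3332 x [ 6.9 24.1 36.4] y [-16.4   0.5  17.8] z [ 6.1 20.6 39.8]
n 1 row [-0.07, 0.04, -0.06] [0.0001, 0.0005, -0.003]
```

Emit:
{"api": "carry_out", "payload": {"deltas": [[0, 0, 0, 0, 0, 0, 0], [0, 0, 0, 0, 0, 0, 0], [0, 0, 0, 0, 0, 0, 0], [0, 0, 0, 0, 0, 0, 0], [0, 0, 0, 0, 0, 0, 0], [0, 0, 0, 0, 0, 0, 0], [0, 0, 0, 0, 0, 0, 0], [0, 0, 0, 0, 0, 0, 0]]}}

```text
time: 35.42
tool_pos: [0.6189, -0.2415, 0.1529]
tool_rot: [3.142, 0.0, 3.06]
contact_force: [-0.2, -0.2, -0.0]
opening: 0.0199
grip_force: 25.0
```

Emit:
{"api": "carry_out", "payload": {"deltas": [[0, 0, 0, 0, 0, 0, 0], [0, 0, 0, 0, 0, 0, 0], [0, 0, 0, 0, 0, 0, 0], [0, 0, 0, 0, 0, 0, 0], [0, 0, 0, 0, 0, 0, 0], [0, 0, 0, 0, 0, 0, 0], [0, 0, 0, 0, 0, 0, 0], [0, 0, 0, 0, 0, 0, 0]]}}

```text
time: 36.08
tool_pos: [0.6189, -0.2415, 0.1529]
tool_rot: [3.142, 0.0, 3.06]
contact_force: [-0.1, -0.2, -0.5]
opening: 0.0199
grip_force: 25.0
```

Emit:
{"api": "carry_out", "payload": {"deltas": [[0, 0, 0, 0, 0, 0, 0], [0, 0, 0, 0, 0, 0, 0], [0, 0, 0, 0, 0, 0, 0], [0, 0, 0, 0, 0, 0, 0], [0, 0, 0, 0, 0, 0, 0], [0, 0, 0, 0, 0, 0, 0], [0, 0, 0, 0, 0, 0, 0], [0, 0, 0, 0, 0, 0, 0]]}}

```text
time: 36.75
tool_pos: [0.6189, -0.2415, 0.1529]
tool_rot: [3.142, 0.0, 3.06]
contact_force: [0.6, 0.0, -1.0]
opening: 0.0198
grip_force: 25.0
```

Emit:
{"api": "carry_out", "payload": {"deltas": [[0, 0, 0, 0, 0, 0, 0], [0, 0, 0, 0, 0, 0, 0], [0, 0, 0, 0, 0, 0, 0], [0, 0, 0, 0, 0, 0, 0], [0, 0, 0, 0, 0, 0, 0], [0, 0, 0, 0, 0, 0, 0], [0, 0, 0, 0, 0, 0, 0], [0, 0, 0, 0, 0, 0, 0]]}}

```text
time: 37.42
tool_pos: [0.6189, -0.2415, 0.1529]
tool_rot: [3.142, 0.0, 3.06]
contact_force: [-0.0, -0.3, -0.3]
opening: 0.0199
grip_force: 25.0
```

Emit:
{"api": "carry_out", "payload": {"deltas": [[0.22, -0.01, 0, 0, 0, 0.0982, 0], [0.22, -0.01, 0, 0, 0, 0.0982, 0], [0.22, -0.01, 0, 0, 0, 0.0982, 0], [0.22, -0.01, 0, 0, 0, 0.0982, 0], [0.22, -0.01, 0, 0, 0, 0.0982, 0], [0.22, -0.01, 0, 0, 0, 0.0982, 0], [0.22, -0.01, 0, 0, 0, 0.0982, 0], [0.22, -0.01, 0, 0, 0, 0.0982, 0]]}}

```text
time: 38.08
tool_pos: [0.6028, -0.2351, 0.1529]
tool_rot: [3.141, 0.0, 2.269]
contact_force: [0.2, 0.9, -0.2]
opening: 0.0195
grip_force: 25.0
```

Emit:
{"api": "carry_out", "payload": {"deltas": [[0.22, -0.01, 0, 0, 0, 0.0982, 0], [0.22, -0.01, 0, 0, 0, 0.0982, 0], [0.22, -0.01, 0, 0, 0, 0.0982, 0], [0.22, -0.01, 0, 0, 0, 0.0982, 0], [0.22, -0.01, 0, 0, 0, 0.0982, 0], [0.22, -0.01, 0, 0, 0, 0.0982, 0], [0.22, -0.01, 0, 0, 0, 0.0982, 0], [0.22, -0.01, 0, 0, 0, 0.0982, 0]]}}

```text
time: 38.75
tool_pos: [0.5961, -0.2193, 0.153]
tool_rot: [3.141, -0.0, 1.484]
contact_force: [-0.5, 0.2, -1.2]
opening: 0.0191
grip_force: 25.0
```

Emit:
{"api": "carry_out", "payload": {"deltas": [[-0.2, -0.01, 0, 0, 0, 0.0982, 0], [-0.2, -0.01, 0, 0, 0, 0.0982, 0], [-0.2, -0.01, 0, 0, 0, 0.0982, 0], [-0.2, -0.01, 0, 0, 0, 0.0982, 0], [-0.2, -0.01, 0, 0, 0, 0.0982, 0], [-0.2, -0.01, 0, 0, 0, 0.0982, 0], [-0.2, -0.01, 0, 0, 0, 0.0982, 0], [-0.2, -0.01, 0, 0, 0, 0.0982, 0]]}}

```text
time: 39.42
tool_pos: [0.589, -0.2334, 0.1529]
tool_rot: [3.141, -0.0, 0.698]
contact_force: [0.7, 0.4, 0.3]
opening: 0.02
grip_force: 25.0
```

Emit:
{"api": "carry_out", "payload": {"deltas": [[-0.2, -0.01, 0, 0, 0, 0.0982, 0], [-0.2, -0.01, 0, 0, 0, 0.0982, 0], [-0.2, -0.01, 0, 0, 0, 0.0982, 0], [-0.2, -0.01, 0, 0, 0, 0.0982, 0], [-0.2, -0.01, 0, 0, 0, 0.0982, 0], [-0.2, -0.01, 0, 0, 0, 0.0982, 0], [-0.2, -0.01, 0, 0, 0, 0.0982, 0], [-0.2, -0.01, 0, 0, 0, 0.0982, 0]]}}

```text
time: 40.08
tool_pos: [0.5741, -0.2381, 0.1529]
tool_rot: [-3.142, -0.0, -0.087]
contact_force: [0.4, 0.2, -1.1]
opening: 0.0197
grip_force: 25.0
```

Emit:
{"api": "carry_out", "payload": {"deltas": [[0, 0, 0, 0, 0, 0, 0], [0, 0, 0, 0, 0, 0, 0], [0, 0, 0, 0, 0, 0, 0], [0, 0, 0, 0, 0, 0, 0], [0, 0, 0, 0, 0, 0, 0], [0, 0, 0, 0, 0, 0, 0], [0, 0, 0, 0, 0, 0, 0], [0, 0, 0, 0, 0, 0, 0]]}}

```text
time: 40.75
tool_pos: [0.5742, -0.238, 0.1529]
tool_rot: [-3.142, -0.0, -0.082]
contact_force: [0.5, 0.5, -0.9]
opening: 0.0198
grip_force: 25.0
```

```bash
python3 - <<'E'
from h import *
p,Ro,o=cur();plan(*read_pose('R'),1)
E
```

```text
n 1 row [0.09, -0.08, -0.08] [-0.0001, -0.0003, -0.0035]
```

Emit:
{"api": "carry_out", "payload": {"deltas": [[0, 0, 0, 0, 0, 0, 0], [0, 0, 0, 0, 0, 0, 0], [0, 0, 0, 0, 0, 0, 0], [0, 0, 0, 0, 0, 0, 0], [0, 0, 0, 0, 0, 0, 0], [0, 0, 0, 0, 0, 0, 0], [0, 0, 0, 0, 0, 0, 0], [0, 0, 0, 0, 0, 0, 0]]}}

```text
time: 41.42
tool_pos: [0.5742, -0.238, 0.1529]
tool_rot: [-3.141, -0.0, -0.082]
contact_force: [0.9, 0.3, -1.1]
opening: 0.0195
grip_force: 25.0
```

Emit:
{"api": "carry_out", "payload": {"deltas": [[0, 0, 0, 0, 0, 0, 0], [0, 0, 0, 0, 0, 0, 0], [0, 0, 0, 0, 0, 0, 0], [0, 0, 0, 0, 0, 0, 0], [0, 0, 0, 0, 0, 0, 0], [0, 0, 0, 0, 0, 0, 0], [0, 0, 0, 0, 0, 0, 0], [0, 0, 0, 0, 0, 0, 0]]}}

```text
time: 42.08
tool_pos: [0.5742, -0.238, 0.1529]
tool_rot: [-3.142, -0.0, -0.082]
contact_force: [-0.2, 0.1, -1.8]
opening: 0.0199
grip_force: 25.0
```

Emit:
{"api": "carry_out", "payload": {"deltas": [[0, 0, 0, 0, 0, 0, 0], [0, 0, 0, 0, 0, 0, 0], [0, 0, 0, 0, 0, 0, 0], [0, 0, 0, 0, 0, 0, 0], [0, 0, 0, 0, 0, 0, 0], [0, 0, 0, 0, 0, 0, 0], [0, 0, 0, 0, 0, 0, 0], [0, 0, 0, 0, 0, 0, 0]]}}

```text
time: 42.75
tool_pos: [0.5742, -0.238, 0.1529]
tool_rot: [-3.142, -0.0, -0.082]
contact_force: [-0.2, 0.4, -0.9]
opening: 0.0198
grip_force: 25.0
```

Emit:
{"api": "carry_out", "payload": {"deltas": [[0, 0, 0, 0, 0, 0, 0], [0, 0, 0, 0, 0, 0, 0], [0, 0, 0, 0, 0, 0, 0], [0, 0, 0, 0, 0, 0, 0], [0, 0, 0, 0, 0, 0, 0], [0, 0, 0, 0, 0, 0, 0], [0, 0, 0, 0, 0, 0, 0], [0, 0, 0, 0, 0, 0, 0]]}}

```text
time: 43.42
tool_pos: [0.5742, -0.238, 0.1529]
tool_rot: [-3.142, -0.0, -0.082]
contact_force: [-0.3, -0.1, -1.0]
opening: 0.02
grip_force: 25.0
```

```bash
python3 - <<'E'
from h import *
from m import trays
c=shot('top','t3.png')
for r in trays(c): print(np.round(r[0],1),np.round(r[1],1),round(r[2],1))
p,Ro,o=cur();print(p)
# trays in the wrist view
W=wcloud(shot('wrist'));m=(W[...,2]>.008)&(W[...,2]<.017)&(W[...,0]>.38)&(W[...,0]<.53)
for y0,y1 in((-.18,-.06),(-.31,-.18)):
    q=W[m&(W[...,1]>y0)&(W[...,1]<y1)];print(len(q),cv2.minAreaRect((q[:,:2]*1000).astype(np.float32)))
E
```

```text
[176.4 428.7] [ 26.7 290.2] 90.0
[437.4  17.2] [93. 85.] 4.6
[441.4 290.9] [ 59.  142.7] 83.9
[454.3 142.2] [111.1  85.3] 5.3
[549.8 428.8] [318.1  26.6] 0.7
[ 0.57416344 -0.23803102  0.15289231]
3 ((529.2713012695312, -83.42868041992188), (0.6744163036346436, 2.2860755920410156), 15.28511905670166)
25 ((444.72137451171875, -201.5750732421875), (2.3658618927001953, 18.981271743774414), 83.23072052001953)
```

```bash
python3 - <<'E'
from h import *
from m import trays
def rects(W,nm):
    m=(W[...,2]>.009)&(W[...,2]<.018)
    for k,x0,x1,y0,y1 in(('A',.38,.56,-.185,-.045),('B',.38,.56,-.32,-.185)):
        q=W[m&(W[...,0]>x0)&(W[...,0]<x1)&(W[...,1]>y0)&(W[...,1]<y1)]
        if len(q)>20: print(nm,k,len(q),np.round(sum(map(lambda t:list(np.atleast_1d(t)),cv2.minAreaRect((q[:,:2]*1000).astype(np.float32))),[]),1))
rects(wcloud(dict(np.load('w9.npz'))),'w9')
rects(cloud(shot('scene','s4.png')),'scene'); rects(cloud(dict(np.load('top1.npz'))),'top1')
for (x,y,h) in((.4705,-.1168,75),):
    p,Rt=place_pose(x,y,h)
    a=plan(np.array([.51,-.2,.19]),pose_R(D(40),D(70)),12);b=plan(p+[0,0,.06],Rt,12,*a)
E
```

```text
w9 A 638 [ 471.4 -114.1   85.3  109.2   80.2]
w9 B 515 [ 500.4 -239.    80.4  179.1   43.7]
scene A 518 [ 455.7 -123.9  120.7  151.3   89.9]
scene B 525 [ 472.1 -243.7  101.4  206.8   74.7]
top1 A 273 [ 461.  -117.6  174.6  110.3    8.3]
top1 B 236 [ 471.1 -248.2  116.4  180.4   88.6]
n 12 row [-0.39, -0.48, -0.37] [0.0114, 0.0276, -0.0644]
n 12 row [-0.29, -0.57, 0.89] [0.0295, 0.0423, -0.0422]
```

Emit:
{"api": "carry_out", "payload": {"deltas": [[-0.39, -0.48, -0.37, 0.0114, 0.0276, -0.0644, 0], [-0.39, -0.48, -0.37, 0.0114, 0.0276, -0.0644, 0], [-0.39, -0.48, -0.37, 0.0114, 0.0276, -0.0644, 0], [-0.39, -0.48, -0.37, 0.0114, 0.0276, -0.0644, 0], [-0.39, -0.48, -0.37, 0.0114, 0.0276, -0.0644, 0], [-0.39, -0.48, -0.37, 0.0114, 0.0276, -0.0644, 0], [-0.39, -0.48, -0.37, 0.0114, 0.0276, -0.0644, 0], [-0.39, -0.48, -0.37, 0.0114, 0.0276, -0.0644, 0]]}}

```text
time: 44.23
tool_pos: [0.5354, -0.2059, 0.1804]
tool_rot: [-3.111, -0.236, 0.435]
contact_force: [1.0, 1.2, -0.5]
opening: 0.0197
grip_force: 25.0
```

Emit:
{"api": "carry_out", "payload": {"deltas": [[-0.39, -0.48, -0.37, 0.0114, 0.0276, -0.0644, 0], [-0.39, -0.48, -0.37, 0.0114, 0.0276, -0.0644, 0], [-0.39, -0.48, -0.37, 0.0114, 0.0276, -0.0644, 0], [-0.39, -0.48, -0.37, 0.0114, 0.0276, -0.0644, 0], [-0.29, -0.57, 0.89, 0.0295, 0.0423, -0.0422, 0], [-0.29, -0.57, 0.89, 0.0295, 0.0423, -0.0422, 0], [-0.29, -0.57, 0.89, 0.0295, 0.0423, -0.0422, 0], [-0.29, -0.57, 0.89, 0.0295, 0.0423, -0.0422, 0]]}}

```text
time: 44.9
tool_pos: [0.4957, -0.1803, 0.1536]
tool_rot: [-3.102, -0.525, 0.883]
contact_force: [0.1, -0.1, 0.1]
opening: 0.0195
grip_force: 25.0
```

Emit:
{"api": "carry_out", "payload": {"deltas": [[-0.29, -0.57, 0.89, 0.0295, 0.0423, -0.0422, 0], [-0.29, -0.57, 0.89, 0.0295, 0.0423, -0.0422, 0], [-0.29, -0.57, 0.89, 0.0295, 0.0423, -0.0422, 0], [-0.29, -0.57, 0.89, 0.0295, 0.0423, -0.0422, 0], [-0.29, -0.57, 0.89, 0.0295, 0.0423, -0.0422, 0], [-0.29, -0.57, 0.89, 0.0295, 0.0423, -0.0422, 0], [-0.29, -0.57, 0.89, 0.0295, 0.0423, -0.0422, 0], [-0.29, -0.57, 0.89, 0.0295, 0.0423, -0.0422, 0]]}}

```text
time: 45.57
tool_pos: [0.4656, -0.1346, 0.085]
tool_rot: [3.138, -0.875, 1.314]
contact_force: [0.0, 0.1, -2.0]
opening: 0.0196
grip_force: 25.0
```

```bash
python3 wlook.py w11; python3 - <<'E'
from h import *
p,Ro,o=cur();P=place_pose(.4705,-.1168,75);print('want',P[0]);plan(P[0]+[0,0,.06],P[1],1);plan(P[0]-[0,0,.001],P[1],8)
W=wcloud(dict(np.load('w11.npz')));m=(W[...,2]>.009)&(W[...,2]<.018)&(W[...,0]>.36)&(W[...,0]<.56)&(W[...,1]>-.19)&(W[...,1]<-.045)
q=W[m];print(len(q),cv2.minAreaRect((q[:,:2]*1000).astype(np.float32)))
a=D(-9.6);print([np.array([.4705,-.1168])+R.from_euler('z',a).as_matrix()[:2,:2]@v for v in([.055,.042],[-.055,.042])])
print(q[q[:,0].argsort()][[0,5,-6,-1]].round(3))
E
```

```text
[ 0.46444325 -0.13367812  0.08301279] [-1.6  1.1 -3.5] 0.019832092274967177 24.991811513900757
blank pts 3239 x [ 9.1 26.8 38.3] y [-14.9   2.2  19.4] z [ 6.2 19.7 38.7]
want [ 0.46568413 -0.13477306  0.02477178]
n 1 row [0.09, 0.15, -0.17] [-0.0043, -0.0058, 0.0032]
n 8 row [-0.57, 0.02, 0.47] [-0.0005, -0.0007, 0.0004]
484 ((445.845703125, -76.28421020507812), (17.382713317871094, 171.85501098632812), 81.09536743164062)
[array([ 0.53173407, -0.08456045]), array([ 0.42327451, -0.06621589])]
[[ 0.36  -0.072  0.015]
 [ 0.361 -0.07   0.014]
 [ 0.53  -0.086  0.013]
 [ 0.531 -0.086  0.012]]
```

Emit:
{"api": "carry_out", "payload": {"deltas": [[-0.57, 0.02, 0.47, 0, 0, 0, 0], [-0.57, 0.02, 0.47, 0, 0, 0, 0], [-0.57, 0.02, 0.47, 0, 0, 0, 0], [-0.57, 0.02, 0.47, 0, 0, 0, 0], [-0.57, 0.02, 0.47, 0, 0, 0, 0], [-0.57, 0.02, 0.47, 0, 0, 0, 0], [-0.57, 0.02, 0.47, 0, 0, 0, 0], [-0.57, 0.02, 0.47, 0, 0, 0, 0]]}}

```text
time: 46.28
tool_pos: [0.4671, -0.1352, 0.0256]
tool_rot: [3.14, -0.873, 1.31]
contact_force: [-0.6, -0.4, -0.7]
opening: 0.0197
grip_force: 25.0
```

Emit:
{"api": "carry_out", "payload": {"deltas": [[0, 0, 0, 0, 0, 0, 0], [0, 0, 0, 0, 0, 0, 0], [0, 0, 0, 0, 0, 0, 0], [0, 0, 0, 0, 0, 0, 0], [0, 0, 0, 0, 0, 0, 0], [0, 0, 0, 0, 0, 0, 0], [0, 0, 0, 0, 0, 0, 0], [0, 0, 0, 0, 0, 0, 0]]}}

```text
time: 46.95
tool_pos: [0.4671, -0.1352, 0.0264]
tool_rot: [3.14, -0.873, 1.311]
contact_force: [0.0, -0.3, -1.4]
opening: 0.02
grip_force: 25.0
```

```bash
python3 - <<'E'
from h import *
p,Ro,o=cur();P=place_pose(.4705,-.1168,75);print(p,o['contact_force']);plan(P[0]-[0,0,.001],P[1],2)
E
```

```text
[ 0.46709168 -0.13519025  0.02639717] [ 0.01005302 -0.29287136 -1.38520971]
n 2 row [-0.1, -0.07, 0.09] [0.0001, -0.0004, 0.0005]
```

Emit:
{"api": "carry_out", "payload": {"deltas": [[-0.1, -0.05, 0.08, 0, 0, 0, 0], [-0.08, -0.05, 0.07, 0, 0, 0, 0], [0, 0, 0, 0, 0, 0, 0], [0, 0, 0, 0, 0, 0, 0], [0, 0, 0, 0, 0, 0, 0.2], [0, 0, 0, 0, 0, 0, 0.25], [0, 0, 0, 0, 0, 0, 0.35], [0, 0, 0, 0, 0, 0, 0.35]]}}

```text
time: 47.62
tool_pos: [0.4659, -0.1348, 0.0238]
tool_rot: [3.141, -0.874, 1.31]
contact_force: [0.1, -0.4, 0.3]
opening: 0.0304
grip_force: 0.0
```

Emit:
{"api": "carry_out", "payload": {"deltas": [[0, 0, 0, 0, 0, 0, 0.35], [0, 0, 0, 0, 0, 0, 0.35], [0, 0, 0, 0, 0, 0, 0.35], [0, 0, 0, 0, 0, 0, 0.35], [0, 0, 0, 0, 0, 0, 0.35], [0, 0, 0, 0, 0, 0, 0.35], [0, 0, 0, 0, 0, 0, 0.35], [0, 0, 0, 0, 0, 0, 0.35]]}}

```text
time: 48.28
tool_pos: [0.4661, -0.1349, 0.0239]
tool_rot: [3.141, -0.874, 1.31]
contact_force: [-0.4, 0.5, -0.4]
opening: 0.0319
grip_force: 0.0
```

Emit:
{"api": "carry_out", "payload": {"deltas": [[0, 0, -0.8, 0, 0, 0, 0.35], [0, 0, -0.8, 0, 0, 0, 0.35], [0, 0, -0.8, 0, 0, 0, 0.35], [0, 0, -0.8, 0, 0, 0, 0.35], [0, 0, -1.5, 0, 0, 0, 0.35], [0, 0, -1.5, 0, 0, 0, 0.35], [0, 0, -1.5, 0, 0, 0, 0.35], [0, 0, -1.5, 0, 0, 0, 0.5]]}}

```text
time: 48.95
tool_pos: [0.4475, -0.2043, 0.084]
tool_rot: [3.14, -0.873, 1.31]
contact_force: [0.5, 0.5, -0.6]
opening: 0.0356
grip_force: 0.0
```

```bash
python3 wlook.py w12;python3 - <<'E'
from h import *
W=wcloud(dict(np.load('w12.npz')))
for lo,hi in((.017,.0225),(.0245,.033),(.009,.0165)):
    m=(W[...,2]>lo)&(W[...,2]<hi)&(W[...,0]>.40)&(W[...,0]<.54)&(W[...,1]>-.17)&(W[...,1]<-.062);q=W[m];print(lo,len(q),cv2.minAreaRect((q[:,:2]*1000).astype(np.float32)) if len(q) else '')
a=plan(np.array([.46,-.13,.2]),pose_R(D(45),D(75)),8)
g=grasp_pos();b=plan(g-.05*Rg()[:,2],Rg(),16,*a)
E
```

```text
[ 0.4478863  -0.20683023  0.08530571] [ 0.6 -2.3  1.5] 0.03844199256238557 0.0
blank pts 170 x [-6.1 10.2 12. ] y [-24.3 -17.9  25. ] z [ 5.1  8.  12. ]
0.017 909 ((468.3504943847656, -130.02261352539062), (38.40839767456055, 35.674034118652344), 74.5167007446289)
0.0245 967 ((476.6507873535156, -100.27352905273438), (28.288410186767578, 36.209781646728516), 75.52778625488281)
0.009 1721 ((471.01458740234375, -114.37275695800781), (86.00508117675781, 110.23988342285156), 80.12574768066406)
n 8 row [1.6, -0.39, -0.65] [-0.0351, -0.0745, 0.0562]
n 16 row [0.61, -0.67, 0.54] [-0.0177, 0.0103, 0.0485]
```

Emit:
{"api": "carry_out", "payload": {"deltas": [[1.6, -0.39, -0.65, -0.0351, -0.0745, 0.0562, 0.5], [1.6, -0.39, -0.65, -0.0351, -0.0745, 0.0562, 0.5], [1.6, -0.39, -0.65, -0.0351, -0.0745, 0.0562, 0.5], [1.6, -0.39, -0.65, -0.0351, -0.0745, 0.0562, 0.5], [1.6, -0.39, -0.65, -0.0351, -0.0745, 0.0562, 0.5], [1.6, -0.39, -0.65, -0.0351, -0.0745, 0.0562, 0.5], [1.6, -0.39, -0.65, -0.0351, -0.0745, 0.0562, 0.5], [1.6, -0.39, -0.65, -0.0351, -0.0745, 0.0562, 0.5]]}}

```text
time: 49.67
tool_pos: [0.4601, -0.1268, 0.1989]
tool_rot: [-3.14, -0.263, 0.785]
contact_force: [0.9, -0.8, -0.0]
opening: 0.0459
grip_force: 0.0
```

Emit:
{"api": "carry_out", "payload": {"deltas": [[0.61, -0.67, 0.54, -0.0177, 0.0103, 0.0485, 0.5], [0.61, -0.67, 0.54, -0.0177, 0.0103, 0.0485, 0.5], [0.61, -0.67, 0.54, -0.0177, 0.0103, 0.0485, 0.5], [0.61, -0.67, 0.54, -0.0177, 0.0103, 0.0485, 0.5], [0.61, -0.67, 0.54, -0.0177, 0.0103, 0.0485, 0.5], [0.61, -0.67, 0.54, -0.0177, 0.0103, 0.0485, 0.5], [0.61, -0.67, 0.54, -0.0177, 0.0103, 0.0485, 0.5], [0.61, -0.67, 0.54, -0.0177, 0.0103, 0.0485, 0.5]]}}

```text
time: 50.33
tool_pos: [0.478, -0.0494, 0.1702]
tool_rot: [3.129, -0.351, 0.379]
contact_force: [-0.7, 0.3, 0.1]
opening: 0.0461
grip_force: 0.0
```

Emit:
{"api": "carry_out", "payload": {"deltas": [[0.61, -0.67, 0.54, -0.0177, 0.0103, 0.0485, 0.5], [0.61, -0.67, 0.54, -0.0177, 0.0103, 0.0485, 0.5], [0.61, -0.67, 0.54, -0.0177, 0.0103, 0.0485, 0.5], [0.61, -0.67, 0.54, -0.0177, 0.0103, 0.0485, 0.5], [0.61, -0.67, 0.54, -0.0177, 0.0103, 0.0485, 0.5], [0.61, -0.67, 0.54, -0.0177, 0.0103, 0.0485, 0.5], [0.61, -0.67, 0.54, -0.0177, 0.0103, 0.0485, 0.5], [0.61, -0.67, 0.54, -0.0177, 0.0103, 0.0485, 0.5]]}}

```text
time: 51.0
tool_pos: [0.5277, 0.0146, 0.1483]
tool_rot: [-3.134, -0.435, -0.041]
contact_force: [0.1, 0.5, 0.2]
opening: 0.0462
grip_force: 0.0
```

```bash
python3 wlook.py w13; sed -i "s/w9.npz/w13.npz/;s/(16,40)/(16,)/" chute.py; python3 chute.py 2>&1 | grep -v Warn | head -2; python3 - <<'E'
from h import *
p,Ro,o=cur();g=grasp_pos();plan(g-.05*Rg()[:,2],Rg(),1);plan(g-.012*Rg()[:,2],Rg(),6)
E
```

```text
[0.52847266 0.01536758 0.14803048] [-0.1  0.6 -0.6] 0.04557925870743525 0.0
blank pts 3785 x [-5.4 16.8 43.2] y [-19.4   3.4  25.1] z [35.5 56.5 74.1]
tail 16 412 15.633174364253135 -9.196039920731858 10.824694513665245 [-0.02479     0.21906628]
end 246 -33.18224121455382
n 1 row [0.15, 0.5, -0.14] [-0.0064, 0.0002, -0.0039]
n 6 row [0.03, 0.09, 0.61] [-0.0011, 0.0, -0.0006]
```

Emit:
{"api": "carry_out", "payload": {"deltas": [[0.03, 0.09, 0.61, -0.0011, 0, -0.0006, 0.5], [0.03, 0.09, 0.61, -0.0011, 0, -0.0006, 0.5], [0.03, 0.09, 0.61, -0.0011, 0, -0.0006, 0.5], [0.03, 0.09, 0.61, -0.0011, 0, -0.0006, 0.5], [0.03, 0.09, 0.61, -0.0011, 0, -0.0006, 0.5], [0.03, 0.09, 0.61, -0.0011, 0, -0.0006, 0.5], [0, 0, 0, 0, 0, 0, 0.5], [0, 0, 0, 0, 0, 0, 0.5]]}}

```text
time: 51.72
tool_pos: [0.5445, 0.008, 0.1153]
tool_rot: [3.14, -0.434, -0.034]
contact_force: [0.4, 0.7, 0.9]
opening: 0.0458
grip_force: 0.0
```

```bash
python3 - <<'E'
from h import *
p,Ro,o=cur();print(p);plan(grasp_pos(),Rg(),4)
E
```

```text
[0.54452566 0.00801868 0.11530499]
n 4 row [0.01, -0.04, 0.3] [-0.0002, 0.0006, 0.0014]
```

Emit:
{"api": "carry_out", "payload": {"deltas": [[0, -0.04, 0.3, 0, 0, 0.001, 0.5], [0, -0.04, 0.3, 0, 0, 0.001, 0.5], [0, -0.04, 0.3, 0, 0, 0.001, 0.5], [0, -0.04, 0.3, 0, 0, 0.001, 0.5], [0, 0, 0, 0, 0, 0, 0.5], [0, 0, 0, 0, 0, 0, 0.5], [0, 0, 0, 0, 0, 0, 0.4], [0, 0, 0, 0, 0, 0, 0]], "force": 25}}

```text
time: 52.38
tool_pos: [0.5498, 0.0097, 0.1051]
tool_rot: [3.142, -0.435, -0.038]
contact_force: [0.4, -0.4, 0.7]
opening: 0.0368
grip_force: 0.0
```

Emit:
{"api": "carry_out", "payload": {"deltas": [[0, 0, 0, 0, 0, 0, 0], [0, 0, 0, 0, 0, 0, 0], [0, 0, 0, 0, 0, 0, 0], [0, 0, 0, 0, 0, 0, 0], [0, 0, 0, 0, 0, 0, 0], [0, 0, 0, 0, 0, 0, 0], [0, 0, 0, 0, 0, 0, 0], [0, 0, 0, 0, 0, 0, 0]], "force": 25}}

```text
time: 53.05
tool_pos: [0.5498, 0.0096, 0.1051]
tool_rot: [3.142, -0.435, -0.038]
contact_force: [-0.6, 0.3, 1.7]
opening: 0.0199
grip_force: 25.0
```

```bash
python3 - <<'E'
from h import *
p,Ro,o=cur();print(p,o['contact_force'],o['opening'],o['grip_force']);plan(grasp_pos(),Rg(),1)
E
```

```text
[0.54980082 0.00963087 0.1050913 ] [-0.58204867  0.32379716  1.71426891] 0.019910102160017377 24.99750852584839
n 1 row [0.01, 0.01, 0.07] [-0.0009, 0.0011, 0.0019]
```

Same state as last time; the same moves follow.

Emit:
{"api": "carry_out", "payload": {"deltas": [[-0.26, 0, -0.57, 0, 0, 0, 0], [-0.26, 0, -0.57, 0, 0, 0, 0], [-0.26, 0, -0.57, 0, 0, 0, 0], [-0.26, 0, -0.57, 0, 0, 0, 0], [-0.26, 0, -0.57, 0, 0, 0, 0], [-0.26, 0, -0.57, 0, 0, 0, 0], [-0.26, 0, -0.57, 0, 0, 0, 0], [-0.26, 0, -0.57, 0, 0, 0, 0]]}}

```text
time: 53.72
tool_pos: [0.511, 0.0112, 0.1379]
tool_rot: [-3.142, -0.435, -0.038]
contact_force: [0.3, 0.1, -1.1]
opening: 0.0198
grip_force: 25.0
```

Emit:
{"api": "carry_out", "payload": {"deltas": [[-0.26, 0, -0.57, 0, 0, 0, 0], [-0.26, 0, -0.57, 0, 0, 0, 0], [-0.26, 0, -0.57, 0, 0, 0, 0], [-0.26, 0, -0.57, 0, 0, 0, 0], [-0.26, 0, -0.57, 0, 0, 0, 0], [-0.26, 0, -0.57, 0, 0, 0, 0], [0, 0, 0, 0, 0, 0, 0], [0, 0, 0, 0, 0, 0, 0]]}}

```text
time: 54.38
tool_pos: [0.4832, 0.0121, 0.1624]
tool_rot: [3.141, -0.436, -0.038]
contact_force: [1.2, 0.6, -0.5]
opening: 0.0193
grip_force: 25.0
```

```bash
python3 wlook.py w14; python3 - <<'E'
from h import *
a=plan(np.array([.55,-.1,.2]),pose_R(D(88),D(90)),16)
W=wcloud(dict(np.load('w14.npz')));m=(W[...,2]>.009)&(W[...,2]<.018)&(W[...,0]>.38)&(W[...,0]<.54)
q=W[m&(W[...,1]>-.31)&(W[...,1]<-.185)];print('B',len(q),cv2.minAreaRect((q[:,:2]*1000).astype(np.float32)))
E
```

```text
[0.48328022 0.01212232 0.1621821 ] [-1.2  0.2 -0.8] 0.019818133611353164 24.99637931585312
blank pts 3362 x [ 9.  26.  38.4] y [-17.8  -0.9  16.4] z [ 5.9 20.9 40.7]
n 16 row [-0.1, 0.92, -0.21] [0.0214, -0.0213, -0.0967]
B 504 ((466.273193359375, -242.05416870117188), (86.21781158447266, 109.72691345214844), 84.71903228759766)
```

Emit:
{"api": "carry_out", "payload": {"deltas": [[-0.1, 0.92, -0.21, 0.0214, -0.0214, -0.0968, 0], [-0.1, 0.92, -0.21, 0.0214, -0.0214, -0.0968, 0], [-0.1, 0.92, -0.21, 0.0214, -0.0214, -0.0968, 0], [-0.1, 0.92, -0.21, 0.0214, -0.0214, -0.0968, 0], [-0.1, 0.92, -0.21, 0.0214, -0.0214, -0.0968, 0], [-0.1, 0.92, -0.21, 0.0214, -0.0214, -0.0968, 0], [-0.1, 0.92, -0.21, 0.0214, -0.0214, -0.0968, 0], [-0.1, 0.92, -0.21, 0.0214, -0.0214, -0.0968, 0]]}}

```text
time: 55.1
tool_pos: [0.492, -0.0598, 0.1787]
tool_rot: [3.05, -0.215, 0.771]
contact_force: [0.9, -0.8, -1.2]
opening: 0.0199
grip_force: 25.0
```

Emit:
{"api": "carry_out", "payload": {"deltas": [[-0.1, 0.92, -0.21, 0.0214, -0.0214, -0.0968, 0], [-0.1, 0.92, -0.21, 0.0214, -0.0214, -0.0968, 0], [-0.1, 0.92, -0.21, 0.0214, -0.0214, -0.0968, 0], [-0.1, 0.92, -0.21, 0.0214, -0.0214, -0.0968, 0], [-0.1, 0.92, -0.21, 0.0214, -0.0214, -0.0968, 0], [-0.1, 0.92, -0.21, 0.0214, -0.0214, -0.0968, 0], [-0.1, 0.92, -0.21, 0.0214, -0.0214, -0.0968, 0], [-0.1, 0.92, -0.21, 0.0214, -0.0214, -0.0968, 0]]}}

```text
time: 55.77
tool_pos: [0.5507, -0.1003, 0.1989]
tool_rot: [-3.139, 0.002, 1.539]
contact_force: [-0.0, -0.4, -0.5]
opening: 0.0202
grip_force: 25.0
```

Emit:
{"api": "carry_out", "payload": {"deltas": [[-0.91, -0.1, 0.29, 0, 0, -0.0954, 0], [-0.91, -0.1, 0.29, 0, 0, -0.0954, 0], [-0.91, -0.1, 0.29, 0, 0, -0.0954, 0], [-0.91, -0.1, 0.29, 0, 0, -0.0954, 0], [-0.91, -0.1, 0.29, 0, 0, -0.0954, 0], [-0.91, -0.1, 0.29, 0, 0, -0.0954, 0], [-0.91, -0.1, 0.29, 0, 0, -0.0954, 0], [-0.91, -0.1, 0.29, 0, 0, -0.0954, 0]]}}

```text
time: 56.43
tool_pos: [0.5637, -0.1705, 0.1754]
tool_rot: [-3.14, -0.001, 2.303]
contact_force: [-0.5, -0.5, 0.3]
opening: 0.0197
grip_force: 25.0
```

Emit:
{"api": "carry_out", "payload": {"deltas": [[-0.91, -0.1, 0.29, 0, 0, -0.0954, 0], [-0.91, -0.1, 0.29, 0, 0, -0.0954, 0], [-0.91, -0.1, 0.29, 0, 0, -0.0954, 0], [-0.91, -0.1, 0.29, 0, 0, -0.0954, 0], [-0.91, -0.1, 0.29, 0, 0, -0.0954, 0], [-0.91, -0.1, 0.29, 0, 0, -0.0954, 0], [-0.91, -0.1, 0.29, 0, 0, -0.0954, 0], [-0.91, -0.1, 0.29, 0, 0, -0.0954, 0]]}}

```text
time: 57.1
tool_pos: [0.6221, -0.2119, 0.1519]
tool_rot: [-3.141, -0.001, 3.066]
contact_force: [0.7, 0.3, 0.2]
opening: 0.0199
grip_force: 25.0
```

Emit:
{"api": "carry_out", "payload": {"deltas": [[0, -0.75, 0, 0, 0, 0, 0], [0, -0.75, 0, 0, 0, 0, 0], [0, -0.75, 0, 0, 0, 0, 0], [0, -0.75, 0, 0, 0, 0, 0], [0, 0, 0, 0, 0, 0, 0], [0, 0, 0, 0, 0, 0, 0], [0, 0, 0, 0, 0, 0, 0], [0, 0, 0, 0, 0, 0, 0]]}}

```text
time: 57.77
tool_pos: [0.6192, -0.2411, 0.1532]
tool_rot: [-3.141, -0.001, 3.061]
contact_force: [-0.0, -0.2, -0.7]
opening: 0.0199
grip_force: 25.0
```

```bash
python3 wlook.py w15; python3 - <<'E'
from h import *
p,Ro,o=cur();plan(*read_pose('L'),1)
E
```

```text
[ 0.61922704 -0.24101297  0.15316312] [-0.4  0.  -0.7] 0.019782515575003927 24.996343553066254
blank pts 3343 x [ 7.3 24.4 36.7] y [-16.4   0.5  17.8] z [ 6.  20.6 40.2]
n 1 row [-0.04, 0.02, -0.05] [-0.0005, -0.0006, -0.0015]
```

Emit:
{"api": "carry_out", "payload": {"deltas": [[0, 0, 0, 0, 0, 0, 0], [0, 0, 0, 0, 0, 0, 0], [0, 0, 0, 0, 0, 0, 0], [0, 0, 0, 0, 0, 0, 0], [0, 0, 0, 0, 0, 0, 0], [0, 0, 0, 0, 0, 0, 0], [0, 0, 0, 0, 0, 0, 0], [0, 0, 0, 0, 0, 0, 0]]}}

```text
time: 58.48
tool_pos: [0.6192, -0.2414, 0.153]
tool_rot: [-3.141, -0.001, 3.061]
contact_force: [0.1, -1.3, -1.8]
opening: 0.0195
grip_force: 25.0
```

Emit:
{"api": "carry_out", "payload": {"deltas": [[0, 0, 0, 0, 0, 0, 0], [0, 0, 0, 0, 0, 0, 0], [0, 0, 0, 0, 0, 0, 0], [0, 0, 0, 0, 0, 0, 0], [0, 0, 0, 0, 0, 0, 0], [0, 0, 0, 0, 0, 0, 0], [0, 0, 0, 0, 0, 0, 0], [0, 0, 0, 0, 0, 0, 0]]}}

```text
time: 59.15
tool_pos: [0.6192, -0.2414, 0.153]
tool_rot: [-3.141, -0.001, 3.061]
contact_force: [0.5, -0.2, -0.8]
opening: 0.0198
grip_force: 25.0
```

Emit:
{"api": "carry_out", "payload": {"deltas": [[0, 0, 0, 0, 0, 0, 0], [0, 0, 0, 0, 0, 0, 0], [0, 0, 0, 0, 0, 0, 0], [0, 0, 0, 0, 0, 0, 0], [0, 0, 0, 0, 0, 0, 0], [0, 0, 0, 0, 0, 0, 0], [0, 0, 0, 0, 0, 0, 0], [0, 0, 0, 0, 0, 0, 0]]}}

```text
time: 59.82
tool_pos: [0.6192, -0.2414, 0.153]
tool_rot: [-3.141, -0.001, 3.061]
contact_force: [-1.3, 0.8, -0.9]
opening: 0.0199
grip_force: 25.0
```

Emit:
{"api": "carry_out", "payload": {"deltas": [[0, 0, 0, 0, 0, 0, 0], [0, 0, 0, 0, 0, 0, 0], [0, 0, 0, 0, 0, 0, 0], [0, 0, 0, 0, 0, 0, 0], [0, 0, 0, 0, 0, 0, 0], [0, 0, 0, 0, 0, 0, 0], [0, 0, 0, 0, 0, 0, 0], [0, 0, 0, 0, 0, 0, 0]]}}

```text
time: 60.48
tool_pos: [0.6192, -0.2414, 0.153]
tool_rot: [-3.141, -0.001, 3.061]
contact_force: [-0.2, -0.3, -0.5]
opening: 0.0196
grip_force: 25.0
```

Emit:
{"api": "carry_out", "payload": {"deltas": [[0.22, -0.01, 0, 0, 0, 0.0982, 0], [0.22, -0.01, 0, 0, 0, 0.0982, 0], [0.22, -0.01, 0, 0, 0, 0.0982, 0], [0.22, -0.01, 0, 0, 0, 0.0982, 0], [0.22, -0.01, 0, 0, 0, 0.0982, 0], [0.22, -0.01, 0, 0, 0, 0.0982, 0], [0.22, -0.01, 0, 0, 0, 0.0982, 0], [0.22, -0.01, 0, 0, 0, 0.0982, 0]]}}

```text
time: 61.15
tool_pos: [0.6031, -0.235, 0.153]
tool_rot: [-3.141, 0.0, 2.271]
contact_force: [-0.2, -0.3, -0.1]
opening: 0.0196
grip_force: 25.0
```

Emit:
{"api": "carry_out", "payload": {"deltas": [[0.22, -0.01, 0, 0, 0, 0.0982, 0], [0.22, -0.01, 0, 0, 0, 0.0982, 0], [0.22, -0.01, 0, 0, 0, 0.0982, 0], [0.22, -0.01, 0, 0, 0, 0.0982, 0], [0.22, -0.01, 0, 0, 0, 0.0982, 0], [0.22, -0.01, 0, 0, 0, 0.0982, 0], [0.22, -0.01, 0, 0, 0, 0.0982, 0], [0.22, -0.01, 0, 0, 0, 0.0982, 0]]}}

```text
time: 61.82
tool_pos: [0.5964, -0.2192, 0.1531]
tool_rot: [-3.141, 0.001, 1.485]
contact_force: [0.3, -1.0, -0.2]
opening: 0.0199
grip_force: 25.0
```

Emit:
{"api": "carry_out", "payload": {"deltas": [[-0.2, -0.01, 0, 0, 0, 0.0982, 0], [-0.2, -0.01, 0, 0, 0, 0.0982, 0], [-0.2, -0.01, 0, 0, 0, 0.0982, 0], [-0.2, -0.01, 0, 0, 0, 0.0982, 0], [-0.2, -0.01, 0, 0, 0, 0.0982, 0], [-0.2, -0.01, 0, 0, 0, 0.0982, 0], [-0.2, -0.01, 0, 0, 0, 0.0982, 0], [-0.2, -0.01, 0, 0, 0, 0.0982, 0]]}}

```text
time: 62.48
tool_pos: [0.5893, -0.2333, 0.1531]
tool_rot: [3.142, 0.001, 0.7]
contact_force: [-0.7, 0.3, 0.2]
opening: 0.0204
grip_force: 25.0
```

Emit:
{"api": "carry_out", "payload": {"deltas": [[-0.2, -0.01, 0, 0, 0, 0.0982, 0], [-0.2, -0.01, 0, 0, 0, 0.0982, 0], [-0.2, -0.01, 0, 0, 0, 0.0982, 0], [-0.2, -0.01, 0, 0, 0, 0.0982, 0], [-0.2, -0.01, 0, 0, 0, 0.0982, 0], [-0.2, -0.01, 0, 0, 0, 0.0982, 0], [-0.2, -0.01, 0, 0, 0, 0.0982, 0], [-0.2, -0.01, 0, 0, 0, 0.0982, 0]]}}

```text
time: 63.15
tool_pos: [0.5743, -0.238, 0.1531]
tool_rot: [3.141, 0.001, -0.086]
contact_force: [0.6, -0.5, -1.2]
opening: 0.0199
grip_force: 25.0
```

Emit:
{"api": "carry_out", "payload": {"deltas": [[0, 0, 0, 0, 0, 0, 0], [0, 0, 0, 0, 0, 0, 0], [0, 0, 0, 0, 0, 0, 0], [0, 0, 0, 0, 0, 0, 0], [0, 0, 0, 0, 0, 0, 0], [0, 0, 0, 0, 0, 0, 0], [0, 0, 0, 0, 0, 0, 0], [0, 0, 0, 0, 0, 0, 0]]}}

```text
time: 63.82
tool_pos: [0.5745, -0.238, 0.153]
tool_rot: [3.141, 0.001, -0.081]
contact_force: [0.8, -0.7, -0.7]
opening: 0.0197
grip_force: 25.0
```

Emit:
{"api": "carry_out", "payload": {"deltas": [[0, 0, 0, 0, 0, 0, 0], [0, 0, 0, 0, 0, 0, 0], [0, 0, 0, 0, 0, 0, 0], [0, 0, 0, 0, 0, 0, 0], [0, 0, 0, 0, 0, 0, 0], [0, 0, 0, 0, 0, 0, 0], [0, 0, 0, 0, 0, 0, 0], [0, 0, 0, 0, 0, 0, 0]]}}

```text
time: 64.48
tool_pos: [0.5745, -0.2379, 0.153]
tool_rot: [3.141, 0.001, -0.081]
contact_force: [-0.9, -0.4, -1.1]
opening: 0.0196
grip_force: 25.0
```

Emit:
{"api": "carry_out", "payload": {"deltas": [[0, 0, 0, 0, 0, 0, 0], [0, 0, 0, 0, 0, 0, 0], [0, 0, 0, 0, 0, 0, 0], [0, 0, 0, 0, 0, 0, 0], [0, 0, 0, 0, 0, 0, 0], [0, 0, 0, 0, 0, 0, 0], [0, 0, 0, 0, 0, 0, 0], [0, 0, 0, 0, 0, 0, 0]]}}

```text
time: 65.15
tool_pos: [0.5745, -0.238, 0.1531]
tool_rot: [3.141, 0.001, -0.081]
contact_force: [0.1, 0.0, -0.1]
opening: 0.0198
grip_force: 25.0
```

Emit:
{"api": "carry_out", "payload": {"deltas": [[0, 0, 0, 0, 0, 0, 0], [0, 0, 0, 0, 0, 0, 0], [0, 0, 0, 0, 0, 0, 0], [0, 0, 0, 0, 0, 0, 0], [0, 0, 0, 0, 0, 0, 0], [0, 0, 0, 0, 0, 0, 0], [0, 0, 0, 0, 0, 0, 0], [0, 0, 0, 0, 0, 0, 0]]}}

```text
time: 65.82
tool_pos: [0.5744, -0.2379, 0.1531]
tool_rot: [3.141, 0.001, -0.081]
contact_force: [-0.6, -0.7, -0.1]
opening: 0.0198
grip_force: 25.0
```

Emit:
{"api": "carry_out", "payload": {"deltas": [[0, 0, 0, 0, 0, 0, 0], [0, 0, 0, 0, 0, 0, 0], [0, 0, 0, 0, 0, 0, 0], [0, 0, 0, 0, 0, 0, 0], [0, 0, 0, 0, 0, 0, 0], [0, 0, 0, 0, 0, 0, 0], [0, 0, 0, 0, 0, 0, 0], [0, 0, 0, 0, 0, 0, 0]]}}

```text
time: 66.48
tool_pos: [0.5744, -0.2379, 0.153]
tool_rot: [3.141, 0.001, -0.081]
contact_force: [0.4, -0.7, -1.1]
opening: 0.02
grip_force: 25.0
```

```bash
python3 - <<'E'
from h import *
from fk import *
import fk as F
F.MT=np.array([[0,-1,0],[1,0,0],[0,0,1.]])
p,Ro,o=cur();plan(*read_pose('R'),1)
P,Rt=place_pose(.466,-.2445,75);print(P)
a=plan(np.array([.50,-.25,.21]),pose_R(D(40),D(72)),12);b=plan(P+[0,0,.06],Rt,12,*a)
q=o['qpos']
for t in(a,b,(P,Rt)): q,e=ik(*t,q=q);print(q.round(2),round(e,4))
E
```

```text
n 1 row [0.07, -0.07, -0.07] [0.0006, 0.0007, -0.0025]
[ 0.46118413 -0.26247306  0.02477178]
n 12 row [-0.57, -0.09, -0.56] [0.0102, 0.0249, -0.0644]
n 12 row [-0.8, -0.15, 0.75] [0.0288, 0.0451, -0.0427]
[-0.78  0.38  1.58  0.34  1.17 -0.04] 0.0
[-1.01  0.82  1.46  0.6   1.55 -0.98] 0.0
[-1.01  0.92  1.46  0.6   1.46 -1.04] 0.0
```

Emit:
{"api": "carry_out", "payload": {"deltas": [[-0.57, -0.09, -0.56, 0.0102, 0.0249, -0.0644, 0], [-0.57, -0.09, -0.56, 0.0102, 0.0249, -0.0644, 0], [-0.57, -0.09, -0.56, 0.0102, 0.0249, -0.0644, 0], [-0.57, -0.09, -0.56, 0.0102, 0.0249, -0.0644, 0], [-0.57, -0.09, -0.56, 0.0102, 0.0249, -0.0644, 0], [-0.57, -0.09, -0.56, 0.0102, 0.0249, -0.0644, 0], [-0.57, -0.09, -0.56, 0.0102, 0.0249, -0.0644, 0], [-0.57, -0.09, -0.56, 0.0102, 0.0249, -0.0644, 0]]}}

```text
time: 67.15
tool_pos: [0.525, -0.239, 0.1941]
tool_rot: [-3.114, -0.212, 0.437]
contact_force: [1.2, 0.5, -0.1]
opening: 0.0195
grip_force: 25.0
```

Emit:
{"api": "carry_out", "payload": {"deltas": [[-0.57, -0.09, -0.56, 0.0102, 0.0249, -0.0644, 0], [-0.57, -0.09, -0.56, 0.0102, 0.0249, -0.0644, 0], [-0.57, -0.09, -0.56, 0.0102, 0.0249, -0.0644, 0], [-0.57, -0.09, -0.56, 0.0102, 0.0249, -0.0644, 0], [-0.8, -0.15, 0.75, 0.0288, 0.0451, -0.0427, 0], [-0.8, -0.15, 0.75, 0.0288, 0.0451, -0.0427, 0], [-0.8, -0.15, 0.75, 0.0288, 0.0451, -0.0427, 0], [-0.8, -0.15, 0.75, 0.0288, 0.0451, -0.0427, 0]]}}

```text
time: 67.82
tool_pos: [0.4818, -0.2589, 0.1702]
tool_rot: [-3.1, -0.5, 0.883]
contact_force: [0.3, 0.4, -1.2]
opening: 0.0194
grip_force: 25.0
```

Emit:
{"api": "carry_out", "payload": {"deltas": [[-0.8, -0.15, 0.75, 0.0288, 0.0451, -0.0427, 0], [-0.8, -0.15, 0.75, 0.0288, 0.0451, -0.0427, 0], [-0.8, -0.15, 0.75, 0.0288, 0.0451, -0.0427, 0], [-0.8, -0.15, 0.75, 0.0288, 0.0451, -0.0427, 0], [-0.8, -0.15, 0.75, 0.0288, 0.0451, -0.0427, 0], [-0.8, -0.15, 0.75, 0.0288, 0.0451, -0.0427, 0], [-0.8, -0.15, 0.75, 0.0288, 0.0451, -0.0427, 0], [-0.8, -0.15, 0.75, 0.0288, 0.0451, -0.0427, 0]]}}

```text
time: 68.48
tool_pos: [0.4617, -0.2632, 0.0839]
tool_rot: [3.139, -0.874, 1.312]
contact_force: [-0.0, 0.3, -0.4]
opening: 0.02
grip_force: 25.0
```

```bash
python3 wlook.py w16; python3 - <<'E'
from h import *
p,Ro,o=cur();P=place_pose(.466,-.2445,75);plan(P[0]+[0,0,.06],P[1],1);plan(P[0]-[0,0,.001],P[1],8)
W=wcloud(dict(np.load('w16.npz')));m=(W[...,2]>.009)&(W[...,2]<.017)&(W[...,0]>.40)&(W[...,0]<.54)&(W[...,1]>-.26)&(W[...,1]<-.185)
q=W[m];print(len(q),q[q[:,0].argsort()][[0,5,-6,-1]].round(3))
a=D(-5);print([np.array([.466,-.2445])+R.from_euler('z',a).as_matrix()[:2,:2]@v for v in([.055,.042],[-.055,.042])])
E
```

```text
[ 0.46080038 -0.26282245  0.08067276] [-3.1  0.6 -3.3] 0.01972713700666626 24.995000660419464
blank pts 3232 x [10.1 28.1 39.8] y [-15.2   1.7  19. ] z [ 6.  19.3 38.3]
n 1 row [0.34, 0.03, -0.23] [-0.0035, -0.0056, 0.0011]
n 8 row [-0.54, 0.0, 0.46] [-0.0004, -0.0007, 0.0001]
429 [[ 0.416 -0.197  0.013]
 [ 0.419 -0.198  0.013]
 [ 0.523 -0.209  0.014]
 [ 0.524 -0.211  0.012]]
[array([ 0.52445125, -0.20745339]), array([ 0.41486983, -0.19786626])]
```

Emit:
{"api": "carry_out", "payload": {"deltas": [[-0.54, 0, 0.46, 0, 0, 0, 0], [-0.54, 0, 0.46, 0, 0, 0, 0], [-0.54, 0, 0.46, 0, 0, 0, 0], [-0.54, 0, 0.46, 0, 0, 0, 0], [-0.54, 0, 0.46, 0, 0, 0, 0], [-0.54, 0, 0.46, 0, 0, 0, 0], [-0.54, 0, 0.46, 0, 0, 0, 0], [-0.5, 0, 0.42, 0, 0, 0, 0]]}}

```text
time: 69.2
tool_pos: [0.4619, -0.2622, 0.0276]
tool_rot: [3.141, -0.872, 1.309]
contact_force: [-0.0, 1.4, -0.9]
opening: 0.0198
grip_force: 25.0
```

Emit:
{"api": "carry_out", "payload": {"deltas": [[0, 0, 0, 0, 0, 0, 0], [0, 0, 0, 0, 0, 0, 0], [0, 0, 0, 0, 0, 0, 0], [0, 0, 0, 0, 0, 0, 0], [0, 0, 0, 0, 0, 0, 0], [0, 0, 0, 0, 0, 0, 0], [0, 0, 0, 0, 0, 0, 0], [0, 0, 0, 0, 0, 0, 0]]}}

```text
time: 69.87
tool_pos: [0.4619, -0.2623, 0.0283]
tool_rot: [3.141, -0.872, 1.309]
contact_force: [-0.1, -0.5, -0.9]
opening: 0.0202
grip_force: 25.0
```

```bash
python3 - <<'E'
from h import *
p,Ro,o=cur();P=place_pose(.466,-.2445,75);print(p,o['contact_force']);plan(P[0]-[0,0,.001],P[1],2)
E
```

```text
[ 0.46192512 -0.26231572  0.02833466] [-0.05637513 -0.45799557 -0.87023428]
n 2 row [-0.19, -0.03, 0.13] [0.0002, 0.0001, -0.0]
```

Emit:
{"api": "carry_out", "payload": {"deltas": [[-0.18, -0.03, 0.13, 0, 0, 0, 0], [-0.17, -0.03, 0.13, 0, 0, 0, 0], [0, 0, 0, 0, 0, 0, 0], [0, 0, 0, 0, 0, 0, 0], [0, 0, 0, 0, 0, 0, 0.2], [0, 0, 0, 0, 0, 0, 0.25], [0, 0, 0, 0, 0, 0, 0.35], [0, 0, 0, 0, 0, 0, 0.35]]}}

```text
time: 70.53
tool_pos: [0.4612, -0.2623, 0.0237]
tool_rot: [-3.141, -0.873, 1.309]
contact_force: [0.3, -0.4, -0.4]
opening: 0.0306
grip_force: 0.0
```

Emit:
{"api": "carry_out", "payload": {"deltas": [[0, 0, 0, 0, 0, 0, 0.35], [0, 0, 0, 0, 0, 0, 0.35], [0, 0, 0, 0, 0, 0, 0.35], [0, 0, 0, 0, 0, 0, 0.35], [0, 0, 0, 0, 0, 0, 0.35], [0, 0, 0, 0, 0, 0, 0.35], [0, 0, 0, 0, 0, 0, 0.35], [0, 0, 0, 0, 0, 0, 0.35]]}}

```text
time: 71.2
tool_pos: [0.4612, -0.2624, 0.0239]
tool_rot: [3.141, -0.873, 1.309]
contact_force: [-0.3, -1.5, 0.3]
opening: 0.0317
grip_force: 0.0
```

Emit:
{"api": "carry_out", "payload": {"deltas": [[0, 0, -0.8, 0, 0, 0, 0.35], [0, 0, -0.8, 0, 0, 0, 0.35], [0, 0, -0.8, 0, 0, 0, 0.35], [0, 0, -0.8, 0, 0, 0, 0.35], [0, 0, -1.5, 0, 0, 0, 0.35], [0, 0, -1.5, 0, 0, 0, 0.35], [0, 0, -1.5, 0, 0, 0, 0.35], [0, 0, -1.5, 0, 0, 0, 0.5]]}}

```text
time: 71.87
tool_pos: [0.4426, -0.3317, 0.084]
tool_rot: [3.141, -0.872, 1.309]
contact_force: [-0.0, -1.1, -0.1]
opening: 0.0351
grip_force: 0.0
```

```bash
python3 wlook.py w17;python3 - <<'E'
from h import *
W=wcloud(dict(np.load('w17.npz')))
for lo,hi in((.017,.0225),(.0245,.033),(.009,.0165)):
    m=(W[...,2]>lo)&(W[...,2]<hi)&(W[...,0]>.40)&(W[...,0]<.535)&(W[...,1]>-.30)&(W[...,1]<-.19);q=W[m];print(lo,len(q),cv2.minAreaRect((q[:,:2]*1000).astype(np.float32)) if len(q) else '')
E
```

```text
[ 0.4426037  -0.33430002  0.08557954] [-0.5 -1.2  1.4] 0.038265064519280745 0.0
blank pts 180 x [-6.4 10.3 12. ] y [-24.6 -17.5  24.7] z [ 5.2  8.  12.1]
0.017 917 ((463.30889892578125, -257.3089599609375), (38.132564544677734, 35.758113861083984), 73.75520324707031)
0.0245 985 ((471.88916015625, -226.90545654296875), (29.39696502685547, 36.198246002197266), 75.08177947998047)
0.009 1729 ((466.3974304199219, -242.62937927246094), (86.23816680908203, 109.66360473632812), 85.36358642578125)
```

```bash
python3 - <<'E'
from h import *
p,Ro,o=cur();a=plan(p+[0,-.01,.12],Ro,8);plan(np.array([.25,-.42,.25]),pose_R(D(40),D(85)),16,*a)
E
```

```text
n 8 row [1.07, 0.04, -1.06] [0.0, 0.0, 0.0]
n 16 row [-0.82, -0.81, -0.74] [-0.0178, -0.0474, 0.0347]
```

Emit:
{"api": "carry_out", "payload": {"deltas": [[1.07, 0.04, -1.06, 0, 0, 0, 0.5], [1.07, 0.04, -1.06, 0, 0, 0, 0.5], [1.07, 0.04, -1.06, 0, 0, 0, 0.5], [1.07, 0.04, -1.06, 0, 0, 0, 0.5], [1.07, 0.04, -1.06, 0, 0, 0, 0.5], [1.07, 0.04, -1.06, 0, 0, 0, 0.5], [1.07, 0.04, -1.06, 0, 0, 0, 0.5], [1.07, 0.04, -1.06, 0, 0, 0, 0.5]]}}

```text
time: 72.58
tool_pos: [0.4437, -0.3403, 0.2052]
tool_rot: [3.141, -0.872, 1.31]
contact_force: [-0.0, -0.1, 0.5]
opening: 0.046
grip_force: 0.0
```

Emit:
{"api": "carry_out", "payload": {"deltas": [[-0.82, -0.81, -0.74, -0.0178, -0.0474, 0.0347, 0.5], [-0.82, -0.81, -0.74, -0.0178, -0.0474, 0.0347, 0.5], [-0.82, -0.81, -0.74, -0.0178, -0.0474, 0.0347, 0.5], [-0.82, -0.81, -0.74, -0.0178, -0.0474, 0.0347, 0.5], [-0.82, -0.81, -0.74, -0.0178, -0.0474, 0.0347, 0.5], [-0.82, -0.81, -0.74, -0.0178, -0.0474, 0.0347, 0.5], [-0.82, -0.81, -0.74, -0.0178, -0.0474, 0.0347, 0.5], [-0.82, -0.81, -0.74, -0.0178, -0.0474, 0.0347, 0.5]]}}

```text
time: 73.25
tool_pos: [0.3503, -0.3968, 0.2096]
tool_rot: [-3.072, -0.477, 0.971]
contact_force: [0.2, -0.2, 0.2]
opening: 0.0456
grip_force: 0.0
```

Emit:
{"api": "carry_out", "payload": {"deltas": [[-0.82, -0.81, -0.74, -0.0178, -0.0474, 0.0347, 0.5], [-0.82, -0.81, -0.74, -0.0178, -0.0474, 0.0347, 0.5], [-0.82, -0.81, -0.74, -0.0178, -0.0474, 0.0347, 0.5], [-0.82, -0.81, -0.74, -0.0178, -0.0474, 0.0347, 0.5], [-0.82, -0.81, -0.74, -0.0178, -0.0474, 0.0347, 0.5], [-0.82, -0.81, -0.74, -0.0178, -0.0474, 0.0347, 0.5], [-0.82, -0.81, -0.74, -0.0178, -0.0474, 0.0347, 0.5], [0, 0, 0, 0, 0, 0, 0.5]]}}

```text
time: 73.92
tool_pos: [0.2632, -0.4164, 0.244]
tool_rot: [-3.127, -0.133, 0.733]
contact_force: [1.0, -0.6, 0.3]
opening: 0.046
grip_force: 0.0
```

```bash
python3 - <<'E'
from h import *
from m import trays
c=shot('top');im=c['image'][130:290,70:370];cv2.imwrite('pics/fin.png',cv2.resize(im,(800,427),interpolation=3))
for r in trays(c): print(np.round(r[0],1),np.round(r[1],1),round(r[2],1))
E
```

```text
[176.4 428.6] [ 26.8 290.2] 89.9
[ 342.2 -201.1] [120.2  72.6] 74.4
[428.3  17. ] [111.2  85.6] 4.1
[440.9 291. ] [ 58.9 143.7] 83.9
[454.3 142.2] [111.   86.3] 5.3
[ 466.1 -244.3] [ 87.2 111.2] 85.2
[ 470.4 -116.9] [ 85.4 111.4] 80.3
[549.8 428.8] [318.2  26.6] 0.7
```

View pics/fin.png

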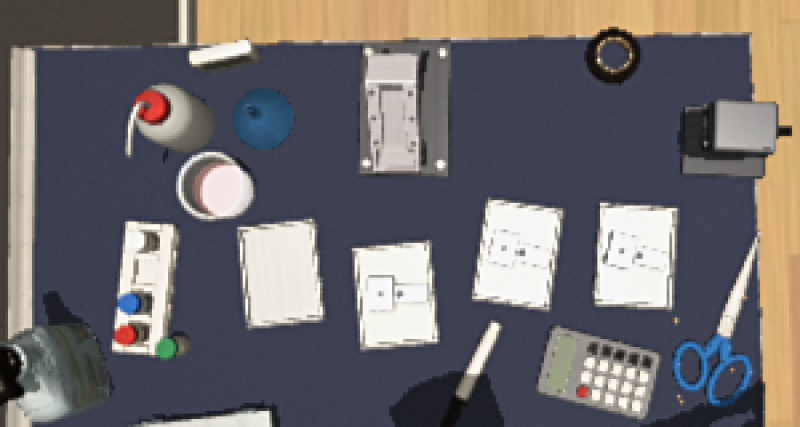

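```bash
python3 -c "
from cell import robot
print(robot.hand_in())"
```

```text
the job is handed in; nothing more can be done
None
```

I read all three blanks (there was no fourth), left cheek then right, and laid each flat and right way up near the middle of its own tray. The chute is empty, the trays are upright, and I handed the job in at about 74 s; the middle tray ended about 5 mm from where it started, with its blank still near the middle.

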